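# Fit the legs of a drip stand

## Task

Fit the legs that came in the delivery rack to the drip stand's base. Work the jammed wedge loose from the rack by swinging it from side to side without dragging the rack about (no more than a couple of centimetres), and lay it in the steel dish; the keeper bar then springs up. Push every leg in the rack, foot glide down, into a free socket of its own, squeezing its two spring buttons flush so that they pass inside, and slide it home until both buttons spring out through the lock holes; leave the other things on the table alone.

Things in the scene. Friction and masses are not known exactly. Their poses are not given: they have to be found in the camera images.
- stand_base: base of a table-top drip stand, fixed: grey hub (42 mm across) with an upright pole tube (to 140 mm high) and four white square sockets in a level cross, axes 40 mm above the table. Origin on the table under the hub. Free sockets: left along its -x, right along its -y, back along its +y; the fourth (+x) has its leg. Mouths 80 mm from the hub's axis. Socket tubes are 29 mm square outside
- left_lock (a point): lock point of the left socket: on its axis, 50 mm from the hub's axis, 30 mm inside the mouth, midway between the lock holes in its two upright side walls (22 mm long, 16 mm high). A leg is home with its origin here (mouth at its x = -30). Socket 25 mm square inside, wall 2 mm, plain mouth; the leg bottoms 1 mm beyond. Axes: those of the base
- back_lock (a point): the same point of the back socket
- right_lock (a point): the same point of the right socket
- leg_a: leg (may be absent), 122 mm long, 0.12 kg: aluminium tube 22 mm square; grey nose plug at +x, tapering to 16 mm, tip at x = 28 mm; rubber foot at -x: 30 mm square cap from x = -94 to -70 and under it a round glide, 26 mm wide, down to 36 mm below the axis. Origin on the tube's axis midway between its two buttons; z up in the rack, and so in the socket (glide down); x = -70 to 18 is tube
- leg_b: as leg_a. The two steel buttons (18 mm long, 12 mm high) stand 5.5 mm out of the +y and -y sides, 33 mm over both; a squeeze (7 N each) brings them flush with the tube. Their ends are square, so left out they stop the leg at the mouth. Once their front 3 mm or more are under the socket's wall they stay in: let go, grip the tube farther back and push on (some 10 N) till they spring out of the holes
- leg_c: as leg_a
- leg_a_l (a joint): spring button on the +y side of leg_a, m: 0 fully out, 0.0055 flush with the tube, 0.004 while held in by a socket's wall, about 0 again when out through the lock hole
- leg_a_r (a joint): spring button on the -y side of leg_a, m: 0 fully out, 0.0055 flush with the tube, 0.004 while held in by a socket's wall, about 0 again when out through the lock hole
- leg_b_l (a joint): spring button on the +y side of leg_b, m: 0 fully out, 0.0055 flush with the tube, 0.004 while held in by a socket's wall, about 0 again when out through the lock hole
- leg_b_r (a joint): spring button on the -y side of leg_b, m: 0 fully out, 0.0055 flush with the tube, 0.004 while held in by a socket's wall, about 0 again when out through the lock hole
- leg_c_l (a joint): spring button on the +y side of leg_c, m: 0 fully out, 0.0055 flush with the tube, 0.004 while held in by a socket's wall, about 0 again when out through the lock hole
- leg_c_r (a joint): spring button on the -y side of leg_c, m: 0 fully out, 0.0055 flush with the tube, 0.004 while held in by a socket's wall, about 0 again when out through the lock hole
- rack: loose wooden delivery rack, 4 kg, board 130 x 215 x 12 mm (x from -55 to 75, y from -120 to 95); slides if pulled with over 20 N. Origin on the table. Legs lie along its x in two notched bars, noses to +x, 58 mm apart, their axes 51 mm above the table and origins near x = 45, y = -58, 0, 58 mm; the buttons stand clear of the bars, with 39 mm free below the axis. A keeper bar across them (x = -2) is locked by the wedge
- staple (a point): middle of the rack's steel staple at the level of its rubber pad, 76 mm above the table, where the wedge's underside rests. Staple 26 mm long (rack's x), 28 mm wide inside, its cheeks up to 111 mm above the table. The wedge is drawn out towards the rack's -x
- wedge: hardwood wedge 100 x 22 mm (x, y), flat below, 16 mm thick at its head (-x) to 9 mm at its nose (+x). Origin mid underside. Jammed in the staple with its axes as the rack's, origin 15 mm to the head's side, 46 mm of head free. Pulled straight (35 N) it drags the rack; swung about 0.1 rad each way about the staple (3 mm play a side) and drawn 1 to 2 mm a swing it comes easily; loose after 35 mm, out after 80
- keeper (a joint): keeper bar, rad: 0 across the legs; with the wedge out a weak spring swings it up by itself to about 2.5, leaning outwards. 205 mm long, 16 mm wide, hinged at the rack's y = 89, x = -2 mm, 71 mm above the table; moves in the rack's y-z plane
- dish: loose stainless instrument dish, open above, 120 mm (its x) by 80 mm (its y), 26 mm high, walls 2.5 mm, floor 6 mm. Origin under its middle
- gel: pump bottle, 176 mm high, 60 mm wide, a bystander, to be left alone; origin under its middle
- mug: spotted tea mug, 91 mm high, 82 mm wide, a bystander, to be left alone; origin under its middle
- stamp: wooden hand stamp, 81 mm high, 34 x 48 mm, a bystander, to be left alone; origin under its middle
- weight_100: brass weight, 38 mm high, 28 mm wide, a bystander, to be left alone; origin under its middle

How it is judged (in metres and radians):
On the way, in this order (a step that is already met when the one before it is completed fails the run):
1. the wedge is out of the staple and the keeper bar has sprung up (distance between wedge and staple above 0.09 m and value of joint keeper above 1.2 rad), for 0.2 s.
2. every leg from the rack is in a socket, locked by both buttons (((distance between leg_a and left_lock below 0.005 m and angle between leg_a's own z axis and vertical below 0.12 rad) or (distance between leg_a and right_lock below 0.005 m and angle between leg_a's own z axis and vertical below 0.12 rad) or (distance between leg_a and back_lock below 0.005 m and angle between leg_a's own z axis and vertical below 0.12 rad)) and value of joint each of leg_a_l, leg_a_r, leg_b_l, leg_b_r, leg_c_l, leg_c_r below 0.0025 m and linear speed of each of leg_a, leg_b, leg_c below 0.02 m/s and ((distance between leg_b and left_lock below 0.005 m and angle between leg_b's own z axis and vertical below 0.12 rad) or (distance between leg_b and right_lock below 0.005 m and angle between leg_b's own z axis and vertical below 0.12 rad) or (distance between leg_b and back_lock below 0.005 m and angle between leg_b's own z axis and vertical below 0.12 rad)) and ((distance between leg_c and left_lock below 0.005 m and angle between leg_c's own z axis and vertical below 0.12 rad) or (distance between leg_c and right_lock below 0.005 m and angle between leg_c's own z axis and vertical below 0.12 rad) or (distance between leg_c and back_lock below 0.005 m and angle between leg_c's own z axis and vertical below 0.12 rad))), for 0.2 s.
At the end, for the whole second after the job is handed in: Every leg that was in the rack is in a free socket, glide down, origin within 5 mm of the lock point, both buttons out through the lock holes (within 2.5 mm of fully out), at rest; the wedge lies in the dish, its middle over the floor; the keeper bar is up (over 1.2 rad) (all of step 2 and x of wedge in the frame of dish between -0.06 and 0.06 m and y of wedge in the frame of dish between -0.037 and 0.037 m and height (world z) of wedge below 0.03 m and contact force between wedge and dish above 0.1 N and linear speed of wedge below 0.02 m/s and value of joint keeper above 1.2 rad); the robot touches nothing.
It fails at once if the rack is dragged more than 40 mm (distance of rack from where it was at the start of the episode above 0.04 m).
It fails at once if a bystander (pump bottle, mug, brass weight, hand stamp) is moved more than 40 mm or tipped (distance of any of gel, mug, stamp, weight_100 from where it was at the start of the episode above 0.04 m or angle between any of gel, mug, stamp, weight_100's own z axis and vertical above 0.5 rad).
Of leg_a, leg_b, leg_c only 2 to 3 are there at a start; the rules pass over those that are not, and their reading is None.
At some moment in a run one of dish may be knocked a few centimetres aside while the robot is not near it.
Once in a run the grip may slacken for a moment while it holds something.
It also fails if it takes over 210 s, if anything falls off the work surface, if the arm or the gripper's body presses on something with over 40 N, if the wrist force passes 120 N, or if a joint passes its speed limit or range.

## Robot

A 6-joint arm with a two-finger parallel gripper is mounted at the origin on the work surface; the furniture and walls round the work are solid. World frame = base frame: x ahead of the robot, y to its left, z up, the work surface at z = 0. Lengths are in mm, angles in degrees, forces in N, time in s.
With the tool pointing down it reaches from about 350 to 850 mm from the base axis. Payload 8.1 kg.
Tool frame: the origin (TCP) lies between the finger pads; the fingertips stand 11 mm ahead of it and the grasp point (between the pads) lies 8 mm behind it; z points along the fingers, y is the line along which they close (so a half turn about z gives the same grasp; the last joint's range is limited). The gripper opens to 85 mm and grips with 20 to 120 N. Pads are 22 mm wide; open, the fingers measure 114 mm over their backs; the gripper's body (76 mm by 85 mm) begins 54 mm behind the grasp point. The pads swing forward as they close: fully open they stand 13 mm farther back than shut.
Start: joints at [-71.7, 7.471, 85.268, -0, 87.261, -4.893], TCP at [236.321, -551.505, 242.292] pointing down, gripper open.
Joint ranges: [-169.43, 169.43], [-51.17, 129.36], [1.28, 143.12], [-76.62, 256.62], [0, 156.53], [-152.29, 152.29]. Speed limits (degrees/s): [136.94, 136.94, 159.86, 180, 180, 180].

## Interface

Orientations are given as [roll, pitch, yaw] about the fixed x, y, z axes, in that order (R = Rz(yaw) Ry(pitch) Rx(roll)).
In Python, from bench import r, snapshot, get_calibration gives the robot as it stands.
- The arm moves only by the tool step_arm, never from a script. Its argument "rows" is a list of rows, each a list of 2 entries, a list of its own where there are three numbers: the shift along the tool's x, y, z in mm, then the turn about the tool's z in degrees. In form: [[[tx, ty, tz], yaw], ...]. A call has 1 to 12 rows; each row is the pose to reach, as a shift and turn from the pose commanded when the call began, along the tool's axes at that moment; what a row does not reach only later rows make up. A row lasts 1/10 s, in which the tool goes at most 50 mm and 8.59 degrees, less where a joint would pass 70% of its speed; a pose out of reach is approached as far as the arm can. A call with a gripper value outside its range is refused whole. "fingers" is the opening, from 0 (shut) to 1 (fully open), set as the call begins (left out, the last holds). The fingers move at their own pace and stop on an object; "squeeze" is the grip in N (left out, the last holds). Time passes only in rows, so rows that repeat a pose let the fingers close. It gives the time, the measured TCP pose, the force, the opening and the grip force at its end, in the units of the state.
- r.sense(): the state, without advancing time (a new reading comes with each control period).
- snapshot(name): name is "scene" or "top" or "wrist"; returns the picture (400x640x3 uint8, blue, green, red); there is no depth.
- get_calibration(name): a dict with "fovy" (degrees; the focal length in pixels is half the picture's height over the tangent of half this angle, whatever the lens; pixels are square), "cx", "cy" (the principal point, pixels), "eye" and "orientation" of the camera in the world. Camera axes: x right, y up, looking along -z (the intrinsics and any distortion apply to the point x, -y, -z); pixel columns grow to the right and rows downward; lengths in mm; the calibration is good to about 2 mm. The wrist camera is an equidistant fisheye: a pixel r from the principal point sees the ray r / f radians off the axis. A picture is of the moment at which its call begins: read the wrist's pose just before it. get_calibration takes no time and is no camera call; for the wrist camera it gives the pose at the moment of the call.
- r.hand_in(): hands the job in; it is judged then, once.
The state is a dict: "time": time; "joint_pos": joint angles; "qd": joint speeds; "joint_efforts": joint torques, N m; "tool_pos": TCP position; "tcp_rot": TCP orientation; "ft_force": force on the tool from outside, world axes, zero at the start; "wrist_torque": the same for the moment, N m; "finger_gap": finger opening in mm; "grip_force": force on a finger pad.
Only numpy, scipy, OpenCV 4.12 (cv2) and the standard library are available. Lean on these libraries where they do the work, as an engineer would, in place of code of your own. Each camera call takes 0.05 s, during which the arm holds its last target. There are 200 camera calls.

## Working session

There is one attempt and no reset: what is moved stays moved. The work goes in short steps, Python scripts to look and compute and a tool call to move; the robot and the scene stay as the last step left them, time stands still between calls to the robot, and variables do not carry over. Pictures are saved under pics/ and viewed, at most 14 in all, crops included, and the job is handed in when it is done.

Besides the shell and the picture viewer there is one more tool, called after "Call:" in YAML: its name, and indented under it one key for each argument. step_arm: Moves the arm, as the interface text tells. Its arguments: {"type":"object","properties":{"rows":{"type":"array"},"fingers":{"type":"number"},"squeeze":{"type":"number"}},"required":["rows"]}

```bash
mkdir -p pics; ls
cat > h.py <<'E'
import numpy as np,cv2
from scipy.spatial.transform import Rotation as R
from bench import r,snapshot,get_calibration
def rot(o):
    o=np.array(o,float)
    return o if o.shape==(3,3) else R.from_euler('xyz',o,degrees=True).as_matrix()
def rays(c,px,wrist=False):
    px=np.atleast_2d(px).astype(float); f=200/np.tan(np.radians(c['fovy'])/2)
    d=(px-[c['cx'],c['cy']])
    if wrist:
        rr=np.hypot(*d.T)+1e-9; th=rr/f
        v=np.c_[d[:,0]/rr*np.sin(th),-d[:,1]/rr*np.sin(th),-np.cos(th)]
    else: v=np.c_[d[:,0]/f,-d[:,1]/f,-np.ones(len(d))]
    return v@rot(c['orientation']).T
def onplane(c,px,z,wrist=False):
    v=rays(c,px,wrist); e=np.array(c['eye'],float); z=np.broadcast_to(z,len(v))
    return e+v*((z-e[2])/v[:,2])[:,None]
E
python3 - <<'E'
from h import *
s=r.sense();print(s)
for n in('scene','top','wrist'):
    print(n,get_calibration(n)); cv2.imwrite(f'pics/{n}0.png',snapshot(n))
E
```

```text
pics
{'time': 0.0, 'joint_pos': array([-7.17002940e+01,  7.51577889e+00,  8.53297803e+01, -3.21711736e-04,
        8.72622259e+01, -4.89233160e+00]), 'qd': array([ 0.10065957,  0.0912371 , -0.03935342, -0.03875305, -0.04762148,
       -0.08470366]), 'joint_efforts': array([ 7.49521132e-05, -5.69395137e+01, -5.00557172e+01, -1.64583389e-04,
        1.46433525e-02, -1.67504402e-05]), 'tool_pos': array([ 236.14477563, -550.99067685,  241.23262831]), 'tcp_rot': array([-1.79892580e+02, -8.87214630e-03,  2.31920449e+01]), 'ft_force': array([-0.20533525, -0.20795639, -0.00823917]), 'wrist_torque': array([ 0.04301656,  0.00577366, -0.02649091]), 'grip_force': 0.0, 'finger_gap': 85.45471066084284}
scene {'fovy': 48.467564365291736, 'cx': 314.7594777776761, 'cy': 201.65840386534887, 'eye': array([-152.58764529,  640.46893885,  798.80169967]), 'orientation': array([  48.92517504,   -0.29221365, -134.51853971])}
top {'fovy': 57.459987346186686, 'cx': 316.83908452928, 'cy': 203.23671286613032, 'eye': array([289.0041391 ,  36.34399035, 998.87152701]), 'orientation': array([  9.05199304,   0.50058674, -90.61369366])}
wrist {'fovy': 65.70646984690485, 'cx': 316.3051255280246, 'cy': 198.88022589815418, 'eye': array([ 311.05431208, -518.20150174,  372.60219941]), 'orientation': array([-18.61516196,   0.1797472 , -66.821486  ])}
```

View pics/top0.png

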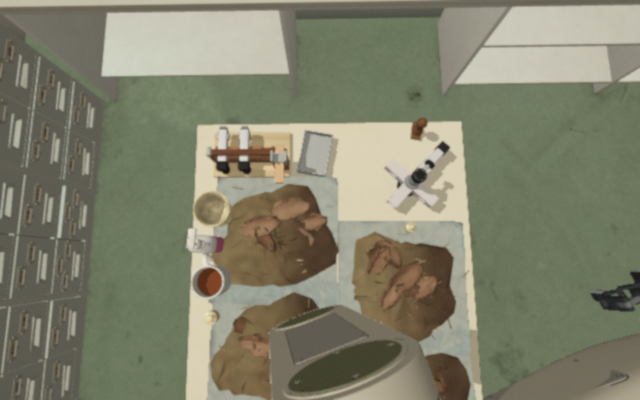

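View pics/scene0.png

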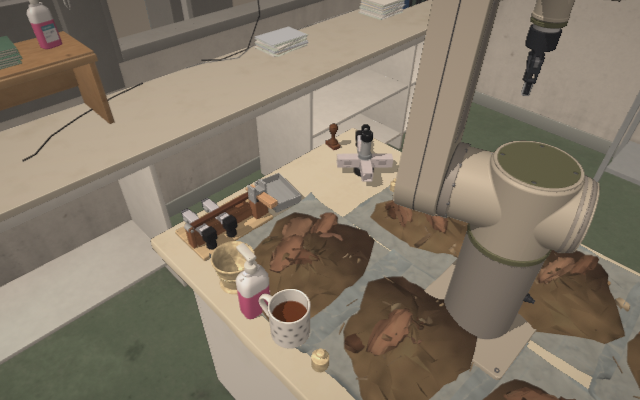

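Run:
```python
from h import *
im=cv2.imread('pics/top0.png'); a=im[115:225,190:350]; b=im[110:225,370:480]
a=cv2.resize(a,None,fx=3.6,fy=3.6,interpolation=cv2.INTER_CUBIC)[:400]
cv2.imwrite('pics/c1.png',cv2.resize(im[115:220,195:475],None,fx=2.85,fy=2.85,interpolation=cv2.INTER_CUBIC))
c=get_calibration('top')
for n,p,z in[('board TL',(213,135),12),('board TR',(291,135),12),('board BR',(291,178),12),('wedgehead',(279,180),90),('dish TL',(308,131),26),('dish BR',(326,176),26),('dish TR',(333,134),26),('dishBL',(298,171),26),('hub',(412,187),40),('pole top',(418,175),140),('footend',(445,148),40),('stamp',(416,132),40),('weight',(411,227),38),('w2',(211,317),38),('mug',(209,282),91),('roll',(210,208),60)]: print(n,onplane(c,p,z)[0].round(0))
```

```text
board TL [645. 335.  12.]
board TR [642. 114.  12.]
board BR [518. 114.  12.]
wedgehead [495. 139.  90.]
dish TL [648.  66.  26.]
dish BR [519.  17.  26.]
dish TR [639.  -4.  26.]
dishBL [534.  94.  26.]
hub [ 483. -212.   40.]
pole top [ 492. -202.  140.]
footend [ 590. -307.   40.]
stamp [ 636. -231.   40.]
weight [ 376. -204.   38.]
w2 [152. 316.  38.]
mug [242. 308.  91.]
roll [429. 322.  60.]
```

View pics/c1.png

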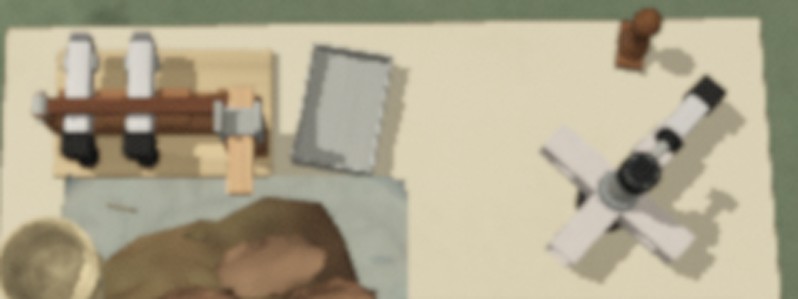

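```bash
cat >> h.py <<'E'
def go(x,y,z,psi):
    s=r.sense(); Rm=rot(s['tcp_rot']); d=Rm.T@(np.array([x,y,z])-s['tool_pos'])
    t=-(psi-s['tcp_rot'][2]); t=(t+180)%360-180
    print('shift',d.round(1),'turn',round(t,1),'|',s['tool_pos'].round(1),s['tcp_rot'].round(2),'j',s['joint_pos'].round(0),'t',round(s['time'],2))
def proj(c,p):
    q=(np.atleast_2d(p)-np.array(c['eye']))@rot(c['orientation']); f=200/np.tan(np.radians(c['fovy'])/2)
    return np.c_[c['cx']+f*q[:,0]/-q[:,2],c['cy']-f*q[:,1]/-q[:,2]]
def wproj(c,p):
    q=(np.atleast_2d(p)-np.array(c['eye']))@rot(c['orientation']); f=200/np.tan(np.radians(c['fovy'])/2)
    th=np.arctan2(np.hypot(q[:,0],q[:,1]),-q[:,2]); a=np.arctan2(-q[:,1],q[:,0])
    return np.c_[c['cx']+f*th*np.cos(a),c['cy']+f*th*np.sin(a)]
E
python3 - <<'E'
from h import *
ct,cs=get_calibration('top'),get_calibration('scene')
for z in(-300,0,200,400,600):
    P=onplane(ct,(200,9),z); Q=onplane(ct,(200,75),z); print(z,P.round(0),proj(cs,P).round(0),Q.round(0),proj(cs,Q).round(0))
go(540,170,260,0)
E
```

```text
-300 [[1279.  499. -300.]] [[ 57. 227.]] [[ 999.  488. -300.]] [[ 94. 269.]]
0 [[1050.  392.    0.]] [[ 86. 175.]] [[835. 383.   0.]] [[123. 209.]]
200 [[898. 321. 200.]] [[113. 127.]] [[726. 314. 200.]] [[149. 154.]]
400 [[745. 250. 400.]] [[150.  61.]] [[616. 244. 400.]] [[185.  79.]]
600 [[593. 178. 600.]] [[203. -35.]] [[507. 175. 600.]] [[235. -26.]]
shift [ 563.2 -543.2  -17.7] turn 23.2 | [ 236.2 -551.1  241.5] [-1.7992e+02 -1.0000e-02  2.3190e+01] j [-72.   8.  85.  -0.  87.  -5.] t 0.15
```

Call:
step_arm:
  rows:
    - [[280,-270,-18],12]
    - [[563,-543,-18],23.2]
    - [[563,-543,-18],23.2]
    - [[563,-543,-18],23.2]
    - [[563,-543,-18],23.2]
    - [[563,-543,-18],23.2]
    - [[563,-543,-18],23.2]
    - [[563,-543,-18],23.2]
    - [[563,-543,-18],23.2]
    - [[563,-543,-18],23.2]
    - [[563,-543,-18],23.2]
    - [[563,-543,-18],23.2]

```text
time: 1.35
tool_pos: [469.4, 3.4, 256.4]
tcp_rot: [180.0, -0.0, -0.0]
ft_force: [1.5, -0.5, 1.1]
finger_gap: 85.1
grip_force: 0.0
```

Call:
step_arm:
  rows:
    - [[35,-83,0],0]
    - [[70,-167,0],0]
    - [[70,-167,0],0]
    - [[70,-167,0],0]
    - [[70,-167,0],0]
    - [[70,-167,0],0]
    - [[70,-167,0],0]
    - [[70,-167,0],0]

```text
time: 2.15
tool_pos: [539.0, 167.2, 256.5]
tcp_rot: [180.0, -0.0, -0.1]
ft_force: [-0.6, -0.6, 0.3]
finger_gap: 85.2
grip_force: 0.0
```

Run:
```python
from h import *
import pickle
print(r.sense()['tool_pos'],r.sense()['time'])
c=get_calibration('wrist'); im=snapshot('wrist'); cv2.imwrite('pics/w1.png',im); pickle.dump(c,open('w1.pkl','wb')); print(c)
```

```text
[539.04434315 167.18195601 256.48489124] 2.15
{'fovy': 65.70646984690485, 'cx': 316.3051255280246, 'cy': 198.88022589815418, 'eye': array([620.48631218, 167.81076407, 387.7414886 ]), 'orientation': array([-1.86494543e+01,  5.00773952e-02, -9.01030733e+01])}
```

View pics/w1.png

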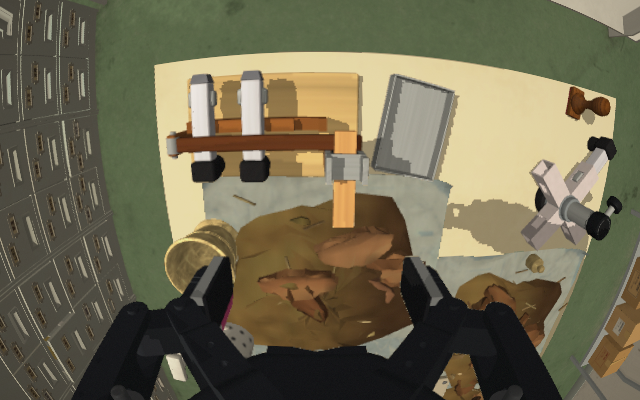

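Run:
```python
from h import *
import pickle
c=pickle.load(open('w1.pkl','rb'));P=lambda p,z:onplane(c,p,z,True).round(1)
print('wedge head L/R',P([(333,227),(354,227)],92).tolist(),'nose',P([(335,132),(356,132)],85).tolist())
print('staple cheeks top',P([(327,153),(366,153),(327,185),(366,185)],111).tolist())
print('legA foot/nose tip',P([(204,181),(202,74)],[66,59]).tolist(),'btn',P([(190,97),(216,97)],51).tolist())
print('legB',P([(254,181),(251,71)],[66,59]).tolist(),'btn',P([(238,95),(265,95)],51).tolist())
print('board',P([(358,73),(360,176),(189,77)],12).tolist())
d=P([(394,74),(455,92),(437,181),(373,167)],26);print('dish',d.tolist(),d.mean(0))
im=cv2.imread('pics/w1.png')[55:240,150:470];cv2.imwrite('pics/w1c.png',cv2.resize(im,None,fx=2.5,fy=2.5,interpolation=cv2.INTER_CUBIC))
```

```text
wedge head L/R [[489.7, 150.9, 92.0], [489.5, 128.8, 92.0]] nose [[587.2, 149.9, 85.0], [587.5, 129.2, 85.0]]
staple cheeks top [[570.9, 158.5, 111.0], [571.2, 122.8, 111.0], [540.7, 158.3, 111.0], [540.8, 121.6, 111.0]]
legA foot/nose tip [[533.3, 294.7, 66.0], [652.5, 291.9, 59.0]] btn [[628.3, 310.6, 51.0], [625.8, 278.9, 51.0]]
legB [[532.6, 236.2, 66.0], [651.4, 236.6, 59.0]] btn [[626.4, 253.4, 51.0], [624.9, 223.3, 51.0]]
board [[651.8, 118.4, 12.0], [524.0, 113.3, 12.0], [655.1, 327.6, 12.0]]
dish [[651.5, 77.7, 26.0], [636.1, -1.5, 26.0], [522.2, 14.5, 26.0], [539.0, 99.8, 26.0]] [587.2    47.625  26.   ]
```

View pics/w1c.png

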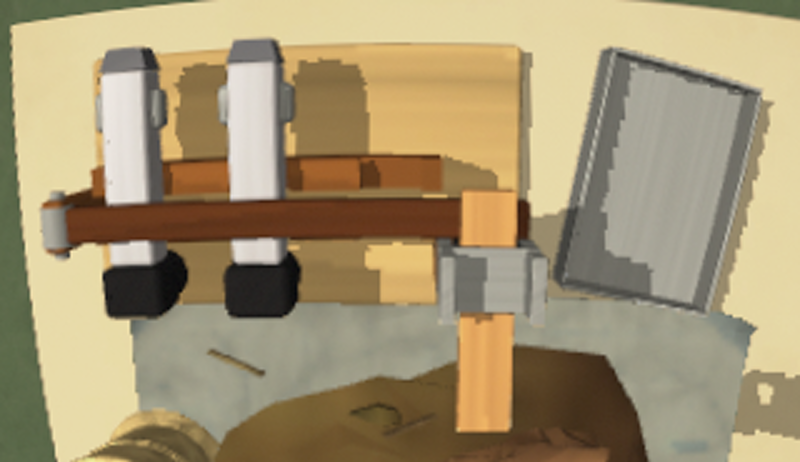

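Call:
step_arm:
  rows:
    - [[-35,27,40],0]
    - [[-35,27,80],0]
    - [[-35,27,120],0]
    - [[-35,27,150],0]
    - [[-35,27,171.5],0]
    - [[-35,27,171.5],0]
    - [[-35,27,171.5],0]
    - [[-35,27,171.5],0]
  fingers: 0.6

```text
time: 3.0
tool_pos: [505.6, 141.2, 87.0]
tcp_rot: [-180.0, -0.2, -0.0]
ft_force: [-0.7, 0.1, -0.3]
finger_gap: 51.1
grip_force: 0.0
```

Run:
```python
from h import *
go(504,140,85,0); print(r.sense()['finger_gap'],r.sense()['ft_force'])
```

```text
shift [-1.6  1.2  2. ] turn -0.0 | [505.6 141.2  87. ] [-1.7997e+02 -1.8000e-01 -4.0000e-02] j [ 10.   3. 106.  -0.  70. 100.] t 3.0
51.1198951433591 [-0.67696871  0.09426657 -0.26507809]
```

Close on the wedge.

Call:
step_arm:
  rows:
    - [[-1,1.2,1],0]
    - [[-1,1.2,1],0]
    - [[-1,1.2,1],0]
    - [[-1,1.2,1],0]
    - [[-1,1.2,1],0]
    - [[-1,1.2,1],0]
    - [[-1,1.2,1],0]
    - [[-1,1.2,1],0]
    - [[-1,1.2,1],0]
  fingers: 0
  squeeze: 60

```text
time: 3.9
tool_pos: [503.8, 139.7, 85.2]
tcp_rot: [180.0, -0.1, -0.0]
ft_force: [-1.4, -3.1, 6.6]
finger_gap: 20.6
grip_force: 60.1
```

Call:
step_arm:
  rows:
    - [[0,-5.2,0],6]
    - [[-1.5,-5.2,0],6]
    - [[-1.5,5.2,0],-6]
    - [[-3,5.2,0],-6]
    - [[-3,-5.4,0],6]
    - [[-4.5,-5.4,0],6]
    - [[-4.5,5.5,0],-6]
    - [[-6,5.5,0],-6]
    - [[-6,-5.7,0],6]
    - [[-7.5,-5.7,0],6]
    - [[-7.5,5.8,0],-6]
    - [[-9,5.8,0],-6]

```text
time: 5.1
tool_pos: [497.2, 133.8, 85.9]
tcp_rot: [180.0, -0.4, 6.4]
ft_force: [12.6, -9.2, -1.1]
finger_gap: 20.4
grip_force: 61.4
```

```bash
cat > look.py <<'E'
from h import *
import sys,pickle
s=r.sense(); print(s['tool_pos'].round(1),s['tcp_rot'].round(2),s['ft_force'].round(1),s['time'])
n=sys.argv[1]; k=sys.argv[2] if len(sys.argv)>2 else 'wrist'
c=get_calibration(k); cv2.imwrite(f'pics/{n}.png',snapshot(k)); pickle.dump(c,open(f'{n}.pkl','wb'))
E
python3 look.py w2
```

```text
[497.2 133.8  85.9] [179.96  -0.39   6.37] [12.6 -9.2 -1.1] 5.1
```

View pics/w2.png

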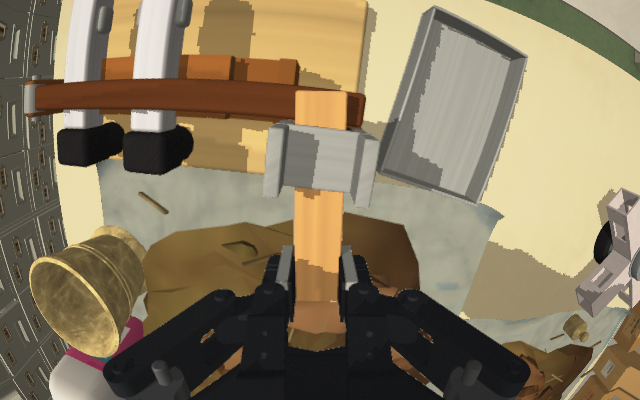

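Call:
step_arm:
  rows:
    - [[0.3,-12.5,0],12]
    - [[-0.7,-12.7,0],12]
    - [[-3,0,0],0]
    - [[-4,0,0],0]
    - [[-3.6,-13.3,0],12]
    - [[-4.6,-13.5,0],12]
    - [[-7,0,0],0]
    - [[-8,0,0],0]
    - [[-7.5,-14.1,0],12]
    - [[-8.5,-14.3,0],12]
    - [[-11,0,0],0]
    - [[-12,0,0],0]

```text
time: 6.35
tool_pos: [485.2, 132.2, 86.1]
tcp_rot: [179.9, -0.4, 6.4]
ft_force: [6.9, -9.0, 3.8]
finger_gap: 20.3
grip_force: 62.1
```

Call:
step_arm:
  rows:
    - [[0.6,-15,0],12]
    - [[-0.4,-15.2,0],12]
    - [[-3,0,0],0]
    - [[-4,0,0],0]
    - [[-3.3,-15.8,0],12]
    - [[-4.3,-16,0],12]
    - [[-7,0,0],0]
    - [[-8,0,0],0]
    - [[-7.2,-16.6,0],12]
    - [[-8.2,-16.8,0],12]
    - [[-11,0,0],0]
    - [[-12,0,0],0]

```text
time: 7.55
tool_pos: [472.1, 131.0, 85.6]
tcp_rot: [180.0, -0.2, 6.4]
ft_force: [1.2, -2.1, 5.4]
finger_gap: 20.5
grip_force: 61.5
```

Call:
step_arm:
  rows:
    - [[0.9,-17.5,0],12]
    - [[-0.1,-17.7,0],12]
    - [[-3,0,0],0]
    - [[-4,0,0],0]
    - [[-3,-18.3,0],12]
    - [[-4,-18.5,0],12]
    - [[-7,0,0],0]
    - [[-8,0,0],0]
    - [[-8,-9,0],6]
    - [[-8,-9,0],6]
    - [[-8,-9,0],6]

```text
time: 8.65
tool_pos: [462.5, 140.0, 84.9]
tcp_rot: [-180.0, -0.1, 0.2]
ft_force: [1.7, -0.5, 4.0]
finger_gap: 20.5
grip_force: 61.6
```

```bash
python3 look.py w3
```

```text
[462.5 140.   84.9] [-1.7999e+02 -1.5000e-01  2.1000e-01] [ 1.7 -0.5  4. ] 8.65
```

View pics/w3.png

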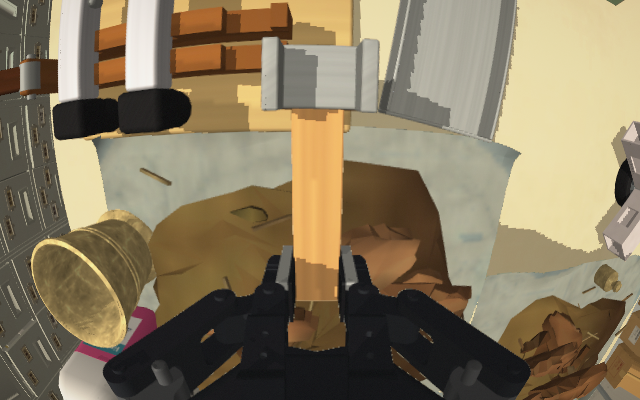

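Call:
step_arm:
  rows:
    - [[-20,0,0],0]
    - [[-40,0,0],0]
    - [[-58,0,0],0]
    - [[-58,0,-20],0]
    - [[-58,0,-60],0]
    - [[-58,0,-80],0]
    - [[-30,40,-80],3]
    - [[0,70,-80],6]
    - [[50,86,-80],11]
    - [[90,86,-80],11]
    - [[90,86,-80],11]
    - [[90,86,-80],11]

```text
time: 9.9
tool_pos: [550.6, 53.6, 161.9]
tcp_rot: [180.0, 0.2, -10.9]
ft_force: [-0.2, 0.2, -0.8]
finger_gap: 20.4
grip_force: 60.9
```

```bash
python3 look.py w4; python3 -c "
from h import *
go(552,54,40,-11);print(r.sense()['finger_gap'])"
```

```text
[550.6  53.6 161.9] [179.96   0.25 -10.89] [-0.2  0.2 -0.8] 9.9
shift [  2.   -0.5 122.7] turn 0.1 | [550.3  53.9 162.7] [ 1.7997e+02  1.7000e-01 -1.0890e+01] j [  0.   3.  98.   0.  79. 101.] t 9.95
20.74698564348491
```

View pics/w4.png

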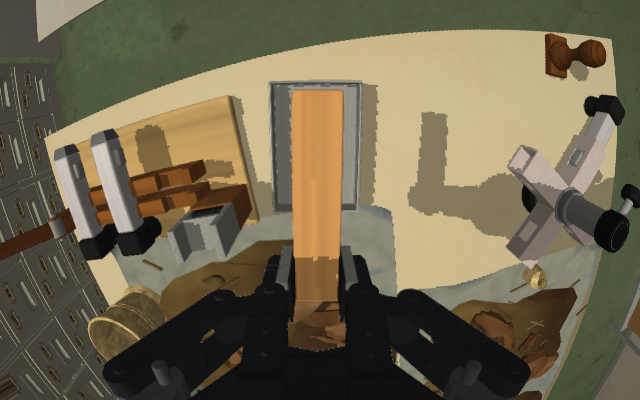

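Run:
```python
from h import *
import pickle
c=pickle.load(open('w4.pkl','rb'))
d=onplane(c,[(270,82),(362,82),(358,211),(273,211)],26,True);print(d.round(1).tolist(),d.mean(0))
n=onplane(c,[(293,92),(342,92),(318,92)],153,True);print('wedge nose',n.round(1).tolist())
s=r.sense();t=s['tool_pos'];R_=rot(s['tcp_rot']);print('nose in tool',((n-t)@R_).round(1).tolist(), 'dish centre in tool',((d-t)@R_).round(1).tolist(),((d.mean(0)-t)@R_).round(1))
```

```text
[[651.8, 74.9, 26.0], [637.0, -1.7, 26.0], [522.4, 20.3, 26.0], [537.4, 97.9, 26.0]] [587.13565955  47.86328436  26.        ]
wedge nose [[635.3, 48.6, 153.0], [631.2, 27.2, 153.0], [633.1, 37.7, 153.0]]
nose in tool [[84.5, -10.9, 9.4], [84.5, 10.9, 9.5], [84.4, 0.2, 9.4]] dish centre in tool [[96.1, -39.9, 136.4], [96.0, 38.1, 136.4], [-20.6, 38.1, 136.8], [-20.6, -40.9, 136.7]] [ 37.7  -1.1 136.6]
```

Call:
step_arm:
  rows:
    - [[3,-1,40],0]
    - [[3,-1,80],0]
    - [[3,-1,110],0]
    - [[3,-1,130],0]
    - [[3,-1,142],0]
    - [[3,-1,142],0]
    - [[3,-1,142],0]
    - [[3,-1,142],0]

```text
time: 10.75
tool_pos: [553.1, 53.7, 22.3]
tcp_rot: [179.9, 0.0, -10.9]
ft_force: [-0.3, -6.4, -2.3]
finger_gap: 20.6
grip_force: 61.4
```

Call:
step_arm:
  rows:
    - [[0,0,0],0]
    - [[0,0,0],0]
    - [[0,0,0],0]
    - [[0,0,0],0]
    - [[0,0,0],0]
    - [[0,0,-40],0]
    - [[0,0,-90],0]
    - [[0,0,-140],0]
    - [[0,0,-180],0]
    - [[0,0,-180],0]
    - [[0,0,-180],0]
  fingers: 0.36
  squeeze: 40

```text
time: 11.85
tool_pos: [554.7, 54.7, 204.4]
tcp_rot: [-179.9, -0.3, -10.9]
ft_force: [-0.2, -0.1, 0.5]
finger_gap: 30.9
grip_force: 0.0
```

```bash
python3 look.py w5; python3 -c "
from h import *
go(616.5,294,43,0);go(616.5,294,150,0);print(r.sense()['finger_gap'])"
```

```text
[554.7  54.7 204.4] [-179.95   -0.25  -10.9 ] [-0.2 -0.1  0.5] 11.85
shift [  16.2 -246.9  159.4] turn -10.9 | [553.7  54.6 202.3] [-1.7998e+02 -5.0000e-02 -1.0920e+01] j [  0.   2.  95.   0.  83. 101.] t 11.9
shift [  16.3 -246.9   52.4] turn -10.9 | [553.7  54.6 202.3] [-1.7998e+02 -5.0000e-02 -1.0920e+01] j [  0.   2.  95.   0.  83. 101.] t 11.9
30.873404747537965
```

View pics/w5.png

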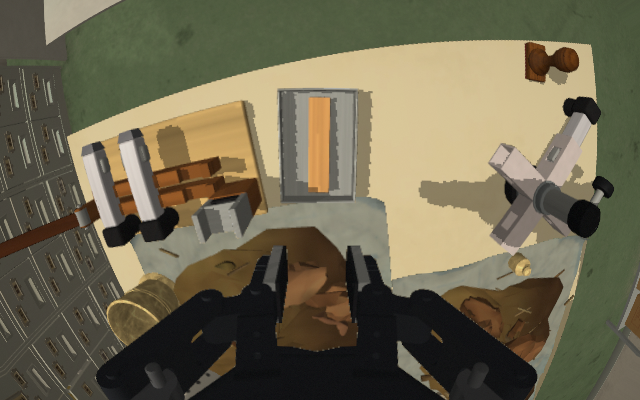

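Call:
step_arm:
  rows:
    - [[0,-50,0],-3]
    - [[0,-100,0],-6]
    - [[0,-150,0],-9]
    - [[0,-200,0],-10.9]
    - [[-3,-213,22],-10.9]
    - [[-3,-213,22],-10.9]
    - [[-3,-213,22],-10.9]
    - [[-3,-213,22],-10.9]
  fingers: 0.54

```text
time: 12.7
tool_pos: [592.0, 262.7, 179.8]
tcp_rot: [180.0, 0.0, -0.2]
ft_force: [-0.1, -0.0, 0.5]
finger_gap: 45.7
grip_force: 0.0
```

```bash
python3 look.py w6
```

```text
[592.  262.7 179.8] [ 1.7996e+02  4.0000e-02 -1.5000e-01] [-0.1 -0.   0.5] 12.7
```

View pics/w6.png

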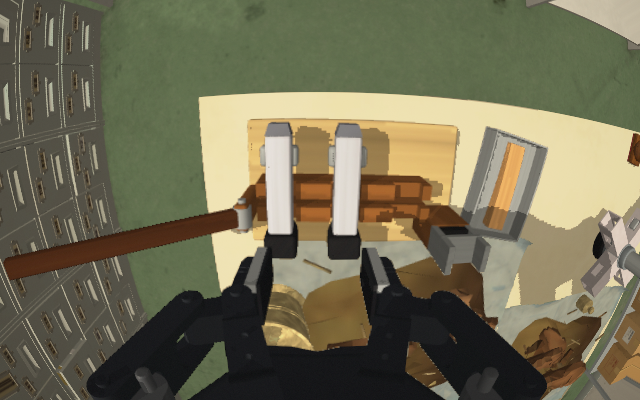

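Run:
```python
from h import *
import pickle
c=pickle.load(open('w6.pkl','rb')); im=cv2.imread('pics/w6.png').astype(int)
g=im.sum(2)/3; sat=im.max(2)-im.min(2)
for row in (140,180,215):
    print(row,[(x,int(g[row,x]),int(sat[row,x])) for x in list(range(260,302,2))+list(range(328,366,2))])
for col in (280,347): print(col,[(y,int(g[y,col]),int(sat[y,col])) for y in list(range(116,142,2))+list(range(224,264,2))])
for col in (262,296,331,364): print(col,[(y,int(g[y,col]),int(sat[y,col])) for y in range(136,176,2)])
```

```text
140 [(260, 174, 111), (262, 174, 111), (264, 160, 89), (266, 222, 12), (268, 224, 11), (270, 224, 11), (272, 224, 12), (274, 221, 12), (276, 220, 12), (278, 221, 12), (280, 220, 12), (282, 219, 12), (284, 216, 14), (286, 213, 16), (288, 200, 16), (290, 129, 10), (292, 121, 52), (294, 170, 111), (296, 113, 73), (298, 113, 75), (300, 115, 74), (328, 113, 71), (330, 113, 72), (332, 143, 93), (334, 153, 55), (336, 200, 16), (338, 217, 13), (340, 219, 14), (342, 219, 13), (344, 218, 13), (346, 216, 14), (348, 215, 14), (350, 216, 14), (352, 215, 14), (354, 212, 15), (356, 210, 17), (358, 209, 17), (360, 182, 15), (362, 117, 43), (364, 110, 69)]
180 [(260, 60, 64), (262, 59, 67), (264, 60, 66), (266, 217, 14), (268, 223, 11), (270, 224, 11), (272, 221, 11), (274, 220, 12), (276, 219, 13), (278, 222, 13), (280, 222, 12), (282, 218, 14), (284, 217, 15), (286, 215, 14), (288, 206, 17), (290, 146, 13), (292, 84, 13), (294, 52, 59), (296, 53, 58), (298, 50, 53), (300, 50, 53), (328, 55, 60), (330, 53, 63), (332, 74, 49), (334, 143, 12), (336, 219, 13), (338, 221, 12), (340, 220, 13), (342, 218,
[... 2417 characters left out ...]
84), (170, 131, 84), (172, 124, 82), (174, 52, 57)]
331 [(136, 170, 110), (138, 158, 102), (140, 113, 72), (142, 176, 111), (144, 152, 92), (146, 116, 12), (148, 167, 16), (150, 180, 17), (152, 178, 18), (154, 176, 17), (156, 175, 16), (158, 172, 17), (160, 170, 17), (162, 169, 17), (164, 165, 15), (166, 148, 53), (168, 183, 112), (170, 184, 110), (172, 187, 112), (174, 86, 77)]
364 [(136, 110, 70), (138, 107, 69), (140, 110, 69), (142, 113, 73), (144, 116, 74), (146, 101, 44), (148, 105, 10), (150, 111, 10), (152, 109, 11), (154, 109, 10), (156, 108, 11), (158, 106, 9), (160, 107, 9), (162, 104, 9), (164, 105, 9), (166, 96, 22), (168, 122, 77), (170, 120, 78), (172, 122, 79), (174, 87, 67)]
```

Run:
```python
from h import *
import pickle
c=pickle.load(open('w6.pkl','rb'));P=lambda p,z:onplane(c,p,z,True)[:,:2].round(1).tolist()
for n,o in(('A',((265,289.5),(265.3,289.5),(266.8,289.5),(262,296),280,145.5,165.5,234)),('B',((335,360),(335,358.5),(333,356.8),(331,364),347,146,166.3,235))):
    for row,e in zip((140,180,215),o[:3]): print(n,row,P([(e[0],row),(e[1],row)],62))
    print('btn rows@57',P([(o[3][0],o[5]),(o[3][0],o[6]),(o[3][1],o[5]),(o[3][1],o[6])],[57,57,57,57]),'tube/cap',P([(o[4],o[7])],62),'tip',P([(o[4],123)],59),'nose/tube',P([(o[4],136.5)],62))
```

```text
A 140 [[640.0, 305.3], [639.6, 285.2]]
A 180 [[606.2, 306.5], [606.0, 286.0]]
A 215 [[574.6, 306.9], [574.6, 286.9]]
btn rows@57 [[634.7, 308.8], [617.6, 309.6], [634.3, 280.3], [617.2, 280.6]] tube/cap [[556.4, 296.1]] tip [[653.4, 292.9]] nose/tube [[642.6, 292.8]]
B 140 [[639.4, 248.4], [639.6, 228.0]]
B 180 [[605.9, 248.0], [605.9, 228.3]]
B 215 [[574.5, 249.2], [574.4, 228.5]]
btn rows@57 [[633.7, 251.4], [616.4, 251.2], [634.0, 223.8], [616.6, 223.3]] tube/cap [[555.3, 236.4]] tip [[653.1, 238.6]] nose/tube [[642.4, 238.7]]
```

Call:
step_arm:
  rows:
    - [[12,-16,0],1]
    - [[25,-33,20],1]
    - [[25,-33,60],1]
    - [[25,-33,95],1]
    - [[25,-33,120],1]
    - [[25,-33,135],1]
    - [[25,-33,137],1]
    - [[25,-33,137],1]
    - [[25,-33,137],1]
    - [[25,-33,137],1]

```text
time: 13.75
tool_pos: [618.8, 297.3, 45.2]
tcp_rot: [-179.9, -0.2, -1.1]
ft_force: [-0.4, -0.0, -0.4]
finger_gap: 46.0
grip_force: 0.0
```

```bash
python3 -c "
from h import *
go(617.2,295.6,43,-1.2);s=r.sense();print(s['finger_gap'],s['ft_force'])"
```

```text
shift [-1.5  1.8  2.2] turn 0.1 | [618.8 297.3  45.2] [-179.93   -0.18   -1.11] j [ 21.  29.  80.  -0.  71. 112.] t 13.75
45.95922578629199 [-0.42005845 -0.01710346 -0.42546623]
```

Call:
step_arm:
  rows:
    - [[-1,1,1.2],0]
    - [[-1,1,1.2],0]
    - [[-1,1,1.2],0]
    - [[-1,1,1.2],0]

```text
time: 14.15
tool_pos: [616.3, 295.9, 41.7]
tcp_rot: [180.0, 0.0, -1.1]
ft_force: [-1.3, -0.6, -1.0]
finger_gap: 46.0
grip_force: 0.0
```

Call:
step_arm:
  rows:
    - [[0,0,0],0]
    - [[0,0,0],0]
    - [[0,0,0],0]
    - [[0,0,0],0]
    - [[0,0,0],0]
    - [[0,0,0],0]
    - [[0,0,0],0]
    - [[0,0,0],0]
  fingers: 0
  squeeze: 60

```text
time: 14.95
tool_pos: [616.5, 296.0, 41.9]
tcp_rot: [-180.0, -0.0, -1.1]
ft_force: [0.6, 0.8, 3.6]
finger_gap: 20.7
grip_force: 60.3
```

Call:
step_arm:
  rows:
    - [[0,0,-10],0]
    - [[0,0,-30],0]
    - [[0,0,-80],0]
    - [[0,0,-130],0]
    - [[0,0,-180],0]
    - [[-20,40,-195],4]
    - [[-45,80,-195],10]
    - [[-70,120,-195],16]
    - [[-95,160,-195],22]
    - [[-120,200,-195],28]
    - [[-145,240,-195],34]
    - [[-160,280,-195],38]

```text
time: 16.15
tool_pos: [448.9, 18.0, 236.7]
tcp_rot: [180.0, 0.0, -39.3]
ft_force: [1.7, -0.3, -0.9]
finger_gap: 21.2
grip_force: 59.9
```

Call:
step_arm:
  rows:
    - [[0,0,0],0]
    - [[0,0,0],0]

```text
time: 16.35
tool_pos: [450.6, 18.4, 237.1]
tcp_rot: [-180.0, -0.0, -39.2]
ft_force: [0.8, 0.7, -1.4]
finger_gap: 21.5
grip_force: 60.0
```

```bash
python3 -c "
from h import *
go(400,-120,240,-44);s=r.sense();print(s['finger_gap'],s['grip_force'])"
```

```text
shift [ 48.2 139.2  -3. ] turn 4.8 | [450.6  18.4 237.1] [-1.7996e+02 -2.0000e-02 -3.9220e+01] j [ -4. -16. 108.   0.  88. 125.] t 16.35
21.45675441202088 59.9842082709074
```

Call:
step_arm:
  rows:
    - [[16,46,0],2]
    - [[32,92,0],4.8]
    - [[48,139,0],4.8]
    - [[48,139,0],4.8]
    - [[48,139,0],4.8]
    - [[48,139,0],4.8]
    - [[48,139,0],4.8]

```text
time: 17.05
tool_pos: [401.1, -117.5, 236.6]
tcp_rot: [-180.0, 0.0, -43.7]
ft_force: [0.2, 0.2, -0.6]
finger_gap: 21.4
grip_force: 59.9
```

```bash
python3 look.py w7; python3 -c "
from h import *
s=r.sense();print(s['finger_gap'],s['grip_force'])
im=cv2.imread('pics/w7.png');cv2.imwrite('pics/w7c.png',cv2.resize(im[0:300,170:570],(800,600),interpolation=cv2.INTER_CUBIC))"
```

```text
[ 401.1 -117.5  236.6] [-1.7999e+02  3.0000e-02 -4.3730e+01] [ 0.2  0.2 -0.6] 17.05
21.288832905969084 59.940921887755394
```

View pics/w7c.png

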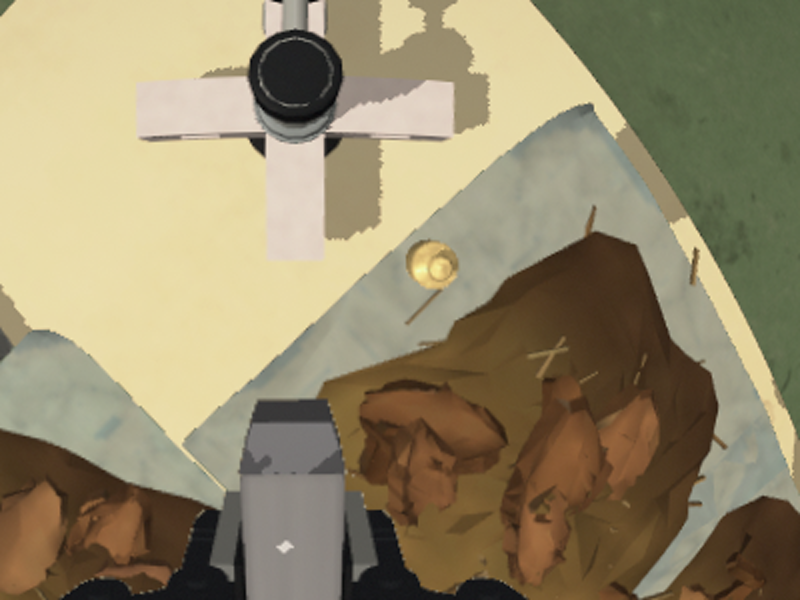

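Run:
```python
from h import *
import pickle
c=pickle.load(open('w7.pkl','rb')); im=cv2.imread('pics/w7.png').astype(int)
g=im.sum(2)/3; sat=im.max(2)-im.min(2)
P=lambda p,z:onplane(c,p,z,True)[:,:2].round(1)
for row in (80,95,110,120,126): print(row,[(x,int(g[row,x]),int(sat[row,x])) for x in list(range(300,308))+list(range(328,336))])
print('mouth',[(y,int(g[y,318]),int(sat[y,318])) for y in range(124,138)])
print('lmouth',[(x,int(g[54,x]),int(sat[54,x])) for x in range(233,244)]); print('rmouth',[(x,int(g[54,x]),int(sat[54,x])) for x in range(390,402)])
for col in(245,280,350,390): print(col,[(y,int(g[y,col]),int(sat[y,col])) for y in list(range(37,45))+list(range(62,74))])
print('nose',[(y,int(g[y,316]),int(sat[y,316])) for y in range(194,244)])
for row in (240,250,258): print(row,[(x,int(g[row,x]),int(sat[row,x])) for x in list(range(284,296))+list(range(336,350))])
```

```text
80 [(300, 206, 64), (301, 206, 64), (302, 207, 57), (303, 210, 33), (304, 210, 29), (305, 212, 30), (306, 212, 30), (307, 212, 29), (328, 211, 29), (329, 211, 29), (330, 211, 30), (331, 205, 32), (332, 157, 43), (333, 140, 46), (334, 136, 46), (335, 136, 46)]
95 [(300, 203, 67), (301, 203, 67), (302, 207, 55), (303, 212, 36), (304, 214, 30), (305, 214, 29), (306, 213, 29), (307, 213, 28), (328, 214, 28), (329, 214, 30), (330, 214, 30), (331, 214, 30), (332, 157, 43), (333, 136, 48), (334, 135, 48), (335, 135, 47)]
110 [(300, 207, 64), (301, 207, 64), (302, 208, 56), (303, 209, 41), (304, 209, 31), (305, 210, 30), (306, 210, 30), (307, 212, 29), (328, 212, 29), (329, 213, 29), (330, 213, 29), (331, 199, 36), (332, 160, 42), (333, 137, 46), (334, 137, 46), (335, 137, 46)]
120 [(300, 205, 65), (301, 204, 66), (302, 205, 61), (303, 208, 46), (304, 211, 30), (305, 212, 29), (306, 212, 29), (307, 212, 30), (328, 210, 29), (329, 209, 30), (330, 209, 31), (331, 209, 37), (332, 207, 54), (333, 202, 65), (334, 195, 64), (335, 195, 65)]
126 [(300, 206, 64), (301, 206, 65), (302, 207, 59), (303,
[... 3275 characters left out ...]
), (289, 88, 6), (290, 99, 8), (291, 116, 9), (292, 124, 9), (293, 128, 9), (294, 132, 10), (295, 135, 11), (336, 134, 11), (337, 132, 10), (338, 129, 10), (339, 125, 10), (340, 122, 11), (341, 112, 9), (342, 94, 8), (343, 86, 7), (344, 87, 6), (345, 87, 6), (346, 87, 6), (347, 88, 6), (348, 87, 6), (349, 87, 6)]
258 [(284, 87, 6), (285, 87, 6), (286, 87, 5), (287, 88, 5), (288, 87, 6), (289, 87, 6), (290, 90, 6), (291, 112, 9), (292, 124, 9), (293, 127, 9), (294, 130, 9), (295, 133, 11), (336, 134, 10), (337, 131, 11), (338, 128, 11), (339, 124, 10), (340, 121, 10), (341, 107, 7), (342, 63, 4), (343, 69, 4), (344, 87, 5), (345, 88, 6), (346, 87, 6), (347, 88, 6), (348, 88, 6), (349, 87, 6)]
```

Run:
```python
from h import *
import pickle
c=pickle.load(open('w7.pkl','rb'))
t=np.array([401.1,-117.5,236.6]);T=rot([180,0,-43.73])
def P(p,z): return ((onplane(c,p,z,True)-t)@T).round(1)
for row,a,b in((80,302.8,331.8),(95,302.8,331.9),(110,303,331.7),(126,303.1,331.8)): print(row,P([(a,row),(b,row)],54.5)[:,:2].tolist())
print('mouthL',P([(318,130)],54.5)); print('back mouth',P([(237.7,54)],54.5),'right mouth',P([(396.5,54)],54.5))
for col,a,b in((245,40.3,67.8),(280,38.3,66),(350,38,66),(390,40.2,67.9)): print(col,P([(col,a),(col,b)],54.5)[:,:2].tolist())
print('nose/tube top',P([(316,236)],236.6+8+11),'tip top',P([(316,200),(316,211)],236.6+8+8))
for row in(240,250,258): print(P([(290,row),(342,row)],236.6+19)[:,:2].tolist())
```

```text
80 [[99.3, -13.6], [99.3, 15.1]]
95 [[84.1, -13.6], [84.1, 15.3]]
110 [[68.9, -13.5], [68.9, 15.2]]
126 [[52.6, -13.5], [52.6, 15.4]]
mouthL [[ 48.5   1.5 182.1]]
back mouth [[128.9 -79.2 182.1]] right mouth [[129.   80.5 182.1]]
245 [[142.9, -71.6], [114.0, -71.7]]
280 [[142.8, -36.1], [114.1, -36.2]]
350 [[143.0, 33.1], [114.0, 33.2]]
390 [[143.1, 73.7], [114.0, 73.8]]
nose/tube top [[ 27.5  -0.3 -19. ]] tip top [[ 41.7  -0.3 -16. ]
 [ 37.1  -0.3 -16. ]]
[[25.6, -10.8], [25.6, 10.2]]
[[21.0, -11.0], [21.0, 10.4]]
[[17.2, -11.1], [17.2, 10.5]]
```

Call:
step_arm:
  rows:
    - [[-3,1.1,40],0]
    - [[-3,1.1,85],0]
    - [[-3,1.1,130],0]
    - [[-3,1.1,165],0]
    - [[-3,1.1,185],0]
    - [[-3,1.1,200],0]
    - [[-3,1.1,205],0]
    - [[-3,1.1,205],0]
    - [[-3,1.1,205],0]
    - [[-3,1.1,205],0]

```text
time: 18.1
tool_pos: [398.6, -118.0, 32.9]
tcp_rot: [-180.0, -0.1, -43.9]
ft_force: [-0.4, -0.3, -1.1]
finger_gap: 20.7
grip_force: 59.9
```

Call:
step_arm:
  rows:
    - [[0,0,0],0]
    - [[0,0,0],0]

```text
time: 18.3
tool_pos: [398.1, -118.0, 32.3]
tcp_rot: [-180.0, -0.1, -43.9]
ft_force: [-0.1, 0.1, -0.7]
finger_gap: 21.1
grip_force: 59.9
```

```bash
cat > rel.py <<'E'
from h import *
import sys
# target given in tool frame of the w7 pose: x,y,z
b=sys.argv[1:]; x,y,z,t0x,t0y,psi=map(float,b)
T=rot([180,0,psi]); p=np.array([t0x,t0y,0])+T@np.array([x,y,0]); go(p[0],p[1],z,psi)
s=r.sense();print(s['finger_gap'],s['grip_force'],s['ft_force'].round(1))
E
python3 rel.py -3 1.1 31 401.1 -117.5 -43.73; python3 look.py w8
```

```text
shift [-1.2 -1.4  1.3] turn -0.2 | [ 398.1 -118.    32.3] [-1.7998e+02 -7.0000e-02 -4.3910e+01] j [-24.  -9. 125.  -0.  64. 110.] t 18.3
21.141134327485233 59.931097626686096 [-0.1  0.1 -0.7]
[ 398.1 -118.    32.3] [-1.7998e+02 -7.0000e-02 -4.3910e+01] [-0.1  0.1 -0.7] 18.3
```

Run:
```python
from h import *
import pickle
c=pickle.load(open('w8.pkl','rb')); im=cv2.imread('pics/w8.png').astype(int)
g=im.sum(2)/3; sat=im.max(2)-im.min(2)
t=np.array([398.1,-118,32.3]);T=rot([180,0,-43.91])
f=lambda x,y,z: wproj(c,t+T@np.array([x,y,t[2]-z]))[0].round(0)
print('pred mouth',f(52,0.3,54.5),f(52,-14.2,54.5),f(52,14.8,54.5),f(70,-14.2,54.5),f(70,14.8,54.5),'tube',f(27,-11,51),f(27,11,51),f(20,-11,51),f(20,11,51),f(37,0,48))
def edges(row,lo,hi):
    d=np.abs(np.diff(im[row].sum(1)/3)); print(row,[(x,int(g[row,x]),int(g[row,x+1])) for x in range(lo,hi) if d[x]>12])
for row in (60,75,90,100,245,255,262): edges(row,230,410)
col=im[:,316].sum(1)/3; print([(y,int(col[y]),int(col[y+1])) for y in range(0,300) if abs(col[y+1]-col[y])>8])
```

```text
pred mouth [317. 178.] [278. 179.] [357. 179.] [276. 130.] [358. 130.] tube [289. 236.] [344. 236.] [290. 252.] [343. 252.] [317. 211.]
60 [(351, 162, 138), (352, 138, 112), (407, 108, 128), (408, 128, 161)]
75 [(351, 166, 147), (352, 147, 103), (407, 105, 143), (408, 143, 161)]
90 [(351, 166, 152), (352, 152, 113), (409, 107, 152)]
100 [(351, 164, 134), (352, 134, 110), (405, 104, 118), (406, 118, 145), (407, 145, 162)]
245 [(281, 156, 141), (282, 141, 108), (289, 110, 86), (350, 107, 124)]
255 [(270, 153, 94), (271, 94, 44), (272, 44, 14), (279, 41, 57), (290, 70, 86), (341, 82, 62), (352, 67, 45), (360, 12, 46), (361, 46, 90), (362, 90, 120)]
262 [(265, 159, 106), (266, 106, 16), (277, 16, 34), (278, 34, 56), (290, 44, 74), (291, 74, 94), (341, 81, 42), (343, 33, 54), (344, 54, 67), (353, 65, 46), (354, 46, 26), (366, 15, 106), (367, 106, 122)]
[(0, 98, 59), (9, 51, 98), (10, 98, 109), (14, 106, 96), (15, 96, 66), (16, 66, 138), (17, 138, 165), (198, 161, 119), (199, 119, 61), (200, 61, 42), (210, 49, 71), (211, 71, 92), (235, 83, 64), (236, 64, 91), (237, 91, 101), (270, 105, 123), (271, 123, 148), (272, 148, 106)]
```

Run:
```python
from h import *
import pickle
c=pickle.load(open('w8.pkl','rb')); im=cv2.imread('pics/w8.png').astype(int)
sat=im.max(2)-im.min(2)
for row in (75,100,130,160): print(row,[(x,int(sat[row,x]),int(sat[row,x+1])) for x in range(240,400) if abs(sat[row,x+1]-sat[row,x])>5])
print([(y,int(sat[y,300]),int(sat[y,330])) for y in range(164,202,2)])
t=np.array([398.1,-118,32.3]);T=rot([180,0,-43.91])
P=lambda p,z:((onplane(c,p,z,True)-t)@T).round(1)[:,:2].tolist()
print('leg',P([(290,255),(341.7,255),(290.5,262),(341.7,262)],52.3))
print('right edge',P([(352.5,75),(352.5,100)],54.5))
```

```text
75 [(268, 53, 38), (269, 38, 27), (352, 29, 37)]
100 [(268, 58, 49), (269, 49, 27)]
130 [(269, 57, 38), (270, 38, 30), (392, 42, 50), (393, 50, 58)]
160 [(270, 56, 47), (271, 47, 28), (351, 30, 36), (389, 43, 60), (393, 61, 52), (394, 52, 40)]
[(164, 29, 28), (166, 29, 28), (168, 28, 28), (170, 28, 29), (172, 28, 28), (174, 28, 27), (176, 28, 27), (178, 27, 28), (180, 28, 29), (182, 50, 34), (184, 61, 38), (186, 60, 38), (188, 60, 37), (190, 59, 38), (192, 60, 38), (194, 60, 38), (196, 60, 39), (198, 60, 39), (200, 10, 1)]
leg [[19.1, -10.9], [19.1, 10.3], [15.8, -10.8], [15.8, 10.4]]
right edge [[89.3, 12.4], [80.5, 12.5]]
```

Run:
```python
from h import *
import pickle
c=pickle.load(open('w8.pkl','rb'))
t=np.array([398.1,-118,32.3]);T=rot([180,0,-43.91])
P=lambda p,z:((onplane(c,p,z,True)-t)@T).round(1)[:,:2].tolist()
print(P([(269,75),(352.3,75),(269.4,100),(352.2,100),(270,130),(270.8,160),(351.8,160),(316,181)],54.5),'tip',P([(316,199.5),(316,211)],49.3),'tube',P([(316,236)],52.3))
```

```text
[[89.5, -16.5], [89.3, 12.3], [80.6, -16.5], [80.5, 12.4], [69.9, -16.5], [59.0, -16.5], [58.9, 12.7], [51.0, -0.2]] tip [[42.1, -0.2], [37.4, -0.2]] tube [[27.8, -0.2]]
```

Call:
step_arm:
  rows:
    - [[0,-1.7,1.3],-0.3]
    - [[0,-1.7,1.3],-0.3]
    - [[0,-1.7,1.3],-0.3]
    - [[0,-1.7,1.3],-0.3]

```text
time: 18.75
tool_pos: [398.7, -116.6, 30.3]
tcp_rot: [180.0, 0.0, -43.6]
ft_force: [0.6, 0.2, -0.4]
finger_gap: 21.2
grip_force: 59.9
```

Call:
step_arm:
  rows:
    - [[5,0,0],0]
    - [[10,0,0],0]
    - [[14,0,0],0]
    - [[18,0,0],0]
    - [[21,0,0],0]
    - [[24,0,0],0]
    - [[27,0,0],0]
    - [[27,0,0],0]

```text
time: 19.55
tool_pos: [418.7, -135.5, 30.5]
tcp_rot: [-180.0, -0.0, -43.6]
ft_force: [-0.1, 0.2, -0.9]
finger_gap: 21.4
grip_force: 60.1
```

Call:
step_arm:
  rows:
    - [[3,0,0],0]
    - [[6,0,0],0]
    - [[8,0,0],0]
    - [[9.5,0,0],0]
    - [[10.5,0,0],0]
    - [[10.5,0,0],0]
    - [[10.5,0,0],0]

```text
time: 20.25
tool_pos: [426.0, -142.5, 30.5]
tcp_rot: [-180.0, -0.0, -43.6]
ft_force: [-0.3, 0.2, 0.2]
finger_gap: 20.9
grip_force: 60.2
```

Call:
step_arm:
  rows:
    - [[0.7,0,0],0]
    - [[1.4,0,0],0]
    - [[1.4,0,0],0]
    - [[1.4,0,0],0]

```text
time: 20.65
tool_pos: [427.0, -143.5, 30.4]
tcp_rot: [-180.0, -0.0, -43.6]
ft_force: [-0.2, -0.1, 1.1]
finger_gap: 21.4
grip_force: 60.2
```

```bash
python3 look.py w9
python3 - <<'E'
import cv2
im=cv2.imread('pics/w9.png');cv2.imwrite('pics/w9c.png',cv2.resize(im[130:330,216:416],(600,600),interpolation=cv2.INTER_CUBIC))
E
```

```text
[ 427.  -143.5   30.4] [-1.800e+02 -1.000e-02 -4.361e+01] [-0.2 -0.1  1.1] 20.65
```

View pics/w9c.png

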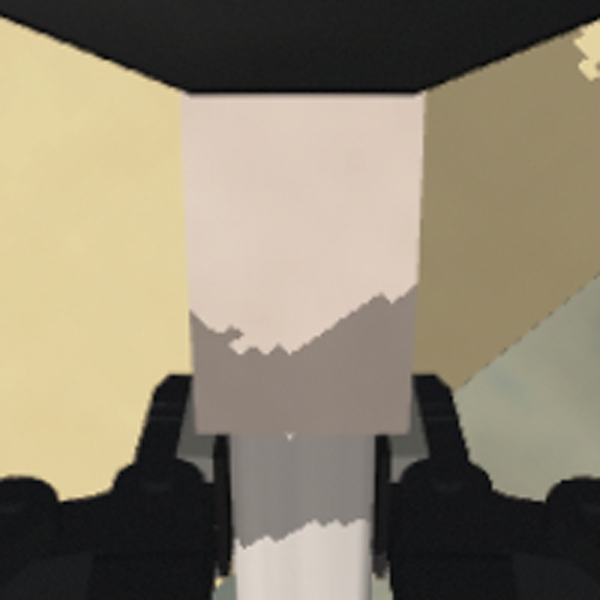

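Call:
step_arm:
  rows:
    - [[0,0,0],0]
    - [[0,0,0],0]
    - [[0,0,0],0]
    - [[0,0,0],0]
    - [[0,0,0],0]
    - [[-12,0,0],0]
    - [[-24,0,0],0]
    - [[-36,0,0],0]
    - [[-36,0,0],0]
    - [[-36,0,0],0]
    - [[-36,0,0],0]
  fingers: 0.45

```text
time: 21.8
tool_pos: [401.5, -119.0, 30.7]
tcp_rot: [-180.0, -0.1, -43.6]
ft_force: [-0.5, 0.5, -0.7]
finger_gap: 38.3
grip_force: 0.0
```

Call:
step_arm:
  rows:
    - [[0,0,0],0]
    - [[0,0,0],0]
    - [[0,0,0],0]
    - [[0,0,0],0]
    - [[0,0,0],0]
    - [[0,0,0],0]
    - [[0,0,0],0]
  fingers: 0
  squeeze: 60

```text
time: 22.5
tool_pos: [401.2, -118.8, 30.6]
tcp_rot: [-180.0, -0.0, -43.6]
ft_force: [2.8, -3.2, 0.5]
finger_gap: 20.8
grip_force: 60.3
```

Call:
step_arm:
  rows:
    - [[4,0,0],0]
    - [[8,0,0],0]
    - [[12,0,0],0]
    - [[16,0,0],0]
    - [[20,0,0],0]
    - [[23,0,0],0]
    - [[26,0,0],0]
    - [[28,0,0],0]
    - [[30,0,0],0]
    - [[30,0,0],0]

```text
time: 23.5
tool_pos: [422.4, -138.7, 31.0]
tcp_rot: [-180.0, 0.1, -43.6]
ft_force: [-4.5, 4.4, 11.9]
finger_gap: 21.3
grip_force: 62.1
```

```bash
cat look.py > look2.py; python3 look.py w10
python3 - <<'E'
from h import *
import pickle
c=pickle.load(open('w10.pkl','rb')); im=cv2.imread('pics/w10.png').astype(int)
g=im.sum(2)/3
print([(y,int(g[y,316]),int(g[y+1,316])) for y in range(160,330) if abs(g[y+1,316]-g[y,316])>8])
E
```

```text
[ 422.4 -138.7   31. ] [-1.7999e+02  1.0000e-01 -4.3600e+01] [-4.5  4.4 11.9] 23.5
[(240, 168, 157), (241, 157, 119), (242, 119, 109), (268, 109, 142), (269, 142, 167), (273, 172, 117), (274, 117, 109), (299, 108, 125), (300, 125, 162), (327, 166, 155), (328, 155, 103), (329, 103, 12)]
```

Call:
step_arm:
  rows:
    - [[1,0,0],0]
    - [[2,0,0],0]
    - [[3,0,0],0]
    - [[3.6,0,0],0]
    - [[3.6,0,0],0]
    - [[3.6,0,0],0]

```text
time: 24.15
tool_pos: [425.5, -141.5, 31.2]
tcp_rot: [-180.0, 0.0, -43.6]
ft_force: [-2.3, 1.5, 9.4]
finger_gap: 20.9
grip_force: 61.8
```

Call:
step_arm:
  rows:
    - [[1,0,0],0]
    - [[1.5,0,0],0]
    - [[1.5,0,0],0]

```text
time: 24.45
tool_pos: [426.6, -142.6, 31.2]
tcp_rot: [-180.0, 0.0, -43.6]
ft_force: [-1.8, 2.4, 11.0]
finger_gap: 21.2
grip_force: 61.9
```

Call:
step_arm:
  rows:
    - [[1,0,-0.4],0]
    - [[2,0,-0.4],0]
    - [[2,0,-0.4],0]
    - [[2,0,-0.4],0]

```text
time: 24.85
tool_pos: [426.7, -142.7, 31.2]
tcp_rot: [-180.0, 0.2, -43.6]
ft_force: [-8.8, 7.9, 17.2]
finger_gap: 20.9
grip_force: 62.9
```

Call:
step_arm:
  rows:
    - [[-2,0,0],0]
    - [[-4,0,0],0]
    - [[-6,0,0],0]
    - [[-7,0,0],0]
    - [[-7,0,0],0]

```text
time: 25.35
tool_pos: [424.2, -140.6, 31.5]
tcp_rot: [-180.0, -0.3, -43.6]
ft_force: [7.2, -7.1, -2.6]
finger_gap: 21.2
grip_force: 59.9
```

Call:
step_arm:
  rows:
    - [[3.5,0,0],0]
    - [[3.5,0,0],0]
    - [[3.5,0,0],0]

```text
time: 25.65
tool_pos: [425.5, -141.9, 31.2]
tcp_rot: [-180.0, -0.0, -43.6]
ft_force: [0.2, -0.4, 6.9]
finger_gap: 21.0
grip_force: 61.2
```

Call:
step_arm:
  rows:
    - [[0,0,0],0]
    - [[0,0,0],0]
    - [[0,0,0],0]
    - [[0,0,0],0]
    - [[0,0,0],0]
    - [[0,0,-40],0]
    - [[0,0,-90],0]
    - [[0,0,-140],0]
    - [[0,0,-180],0]
    - [[0,0,-180],0]
    - [[0,0,-180],0]
  fingers: 0.54

```text
time: 26.75
tool_pos: [425.9, -142.1, 211.9]
tcp_rot: [-179.9, -0.1, -43.6]
ft_force: [-0.4, 0.5, -1.3]
finger_gap: 45.9
grip_force: 0.0
```

```bash
python3 look.py w11; python3 -c "
from h import *
import pickle
go(616.2,238.3,120,-0.5)
c=pickle.load(open('w7.pkl','rb'));t=np.array([401.1,-117.5,236.6]);T=rot([180,0,-43.73]);print('hub',t+T@[128.5,.75,0],'weight',onplane(c,[(170+433/2,133)],30,True))
im=cv2.imread('pics/w11.png');print(im.shape);g=im[:,316].astype(int).sum(1)//3;print([(y,g[y],g[y+1]) for y in range(0,300) if abs(g[y+1]-g[y])>10])"
```

```text
[ 425.9 -142.1  211.9] [-1.7995e+02 -1.5000e-01 -4.3600e+01] [-0.4  0.5 -1.3] 26.75
shift [-123.5 -407.    90.2] turn -43.1 | [ 425.  -141.6  210.2] [ 1.7999e+02  2.0000e-02 -4.3610e+01] j [-25. -16. 111.   0.  85. 109.] t 26.8
hub [ 493.43633561 -206.86897462  236.6       ] weight [[ 379.17169755 -203.82987075   30.        ]]
(400, 640, 3)
[(13, np.int64(205), np.int64(65)), (14, np.int64(65), np.int64(24)), (28, np.int64(30), np.int64(18)), (31, np.int64(14), np.int64(142)), (32, np.int64(142), np.int64(163)), (53, np.int64(160), np.int64(76)), (54, np.int64(76), np.int64(28)), (58, np.int64(33), np.int64(64)), (59, np.int64(64), np.int64(112)), (60, np.int64(112), np.int64(32)), (97, np.int64(30), np.int64(45)), (98, np.int64(45), np.int64(58)), (99, np.int64(58), np.int64(31)), (104, np.int64(25), np.int64(87)), (105, np.int64(87), np.int64(121)), (106, np.int64(121), np.int64(166)), (107, np.int64(166), np.int64(203)), (204, np.int64(208), np.int64(197)), (205, np.int64(197), np.int64(156)), (206, np.int64(156), np.int64(17)), (227, np.int64(32), np.int64(87)), (228, np.int64(87), np.int64(150)), (256, np.int64(132), np.int64(116)), (257, np.int64(116), np.int64(99)), (266, np.int64(87), np.int64(107)), (267, np.int64(107), np.int64(129))]
```

Call:
step_arm:
  rows:
    - [[-12,-40,0],-4]
    - [[-24,-80,0],-8]
    - [[-37,-120,0],-12]
    - [[-49,-160,0],-17]
    - [[-61,-200,0],-21]
    - [[-73,-240,0],-26]
    - [[-85,-280,0],-30]
    - [[-98,-320,0],-34]
    - [[-110,-360,0],-39]
    - [[-123,-407,0],-43.1]
    - [[-123,-407,20],-43.1]
    - [[-123,-407,30],-43.1]

```text
time: 28.0
tool_pos: [614.9, 238.5, 175.5]
tcp_rot: [179.9, 0.4, -0.4]
ft_force: [-1.1, -0.4, -1.3]
finger_gap: 46.2
grip_force: 0.0
```

Call:
step_arm:
  rows:
    - [[0,0,0],0]
    - [[0,0,0],0]
    - [[0,0,0],0]

```text
time: 28.3
tool_pos: [617.0, 236.9, 181.8]
tcp_rot: [-180.0, -0.1, -0.6]
ft_force: [0.0, -0.4, -0.9]
finger_gap: 46.4
grip_force: 0.0
```

```bash
python3 look.py w12
python3 - <<'E'
from h import *
import pickle
go(616.0,238.3,42,-0.5)
c=pickle.load(open('w12.pkl','rb')); im=cv2.imread('pics/w12.png').astype(int); g=im.sum(2)/3; sat=im.max(2)-im.min(2)
p=wproj(c,[[606,238.3,62],[580,238.3,62],[555,238.3,62],[643,238.3,62]]).round().astype(int); print(p.tolist())
for x,y in p[[0,1]]: print(y,[(i,int(g[y,i]),int(g[y,i+1])) for i in range(x-40,x+40) if abs(g[y,i+1]-g[y,i])>15])
x=p[0,0]; print([(i,int(g[i,x]),int(g[i+1,x])) for i in range(30,300) if abs(g[i+1,x]-g[i,x])>12])
E
```

```text
[617.  236.9 181.8] [-1.7999e+02 -6.0000e-02 -5.8000e-01] [ 0.  -0.4 -0.9] 28.3
shift [ -1.6  -1.1 140.2] turn -0.1 | [617.3 237.1 182.2] [-1.7997e+02 -1.0000e-01 -5.8000e-01] j [ 17.  19.  79.  -0.  83. 107.] t 28.35
[[316, 208], [316, 235], [317, 259], [316, 166]]
208 [(302, 54, 83), (303, 83, 134), (304, 134, 179), (305, 179, 213), (327, 200, 162), (328, 162, 114), (329, 114, 79), (330, 79, 56)]
235 [(302, 93, 74), (304, 89, 146), (305, 146, 216), (326, 206, 184), (327, 184, 147), (328, 147, 82), (329, 82, 60), (335, 68, 93)]
[(113, 94, 117), (115, 128, 156), (116, 156, 197), (142, 210, 179), (143, 179, 130), (145, 138, 168), (149, 176, 160), (150, 160, 113), (151, 113, 66), (153, 67, 102), (154, 102, 121), (166, 137, 172), (167, 172, 202), (257, 205, 176), (258, 176, 49), (259, 49, 26), (281, 30, 143), (295, 137, 117), (296, 117, 97)]
```

Call:
step_arm:
  rows:
    - [[-1.5,-1,40],0]
    - [[-1.5,-1,80],0]
    - [[-1.5,-1,110],0]
    - [[-1.5,-1,130],0]
    - [[-1.5,-1,139],0]
    - [[-1.5,-1,139],0]
    - [[-1.5,-1,139],0]
    - [[-1.5,-1,139],0]
    - [[-1.5,-1,139],0]

```text
time: 29.25
tool_pos: [616.5, 239.2, 43.7]
tcp_rot: [-180.0, -0.2, -0.5]
ft_force: [-0.1, -0.8, 0.5]
finger_gap: 46.0
grip_force: 0.0
```

Call:
step_arm:
  rows:
    - [[0,0,0],0]
    - [[0,0,0],0]
    - [[0,0,0],0]

```text
time: 29.55
tool_pos: [615.4, 238.9, 41.9]
tcp_rot: [-180.0, -0.0, -0.5]
ft_force: [-0.2, -0.7, 0.3]
finger_gap: 46.1
grip_force: 0.0
```

Call:
step_arm:
  rows:
    - [[0.5,0.6,0],0]
    - [[0.5,0.6,0],0]
    - [[0.5,0.6,0],0]
    - [[0.5,0.6,0],0]
    - [[0.5,0.6,0],0]
    - [[0.5,0.6,0],0]
    - [[0.5,0.6,0],0]
    - [[0.5,0.6,0],0]
  fingers: 0
  squeeze: 60

```text
time: 30.35
tool_pos: [616.1, 238.2, 42.0]
tcp_rot: [-180.0, -0.0, -0.5]
ft_force: [0.1, -0.5, 3.0]
finger_gap: 21.3
grip_force: 60.5
```

Call:
step_arm:
  rows:
    - [[0,0,-10],0]
    - [[0,0,-40],0]
    - [[0,0,-90],0]
    - [[0,0,-140],0]
    - [[0,0,-185],0]
    - [[-15,40,-195],-3]
    - [[-30,80,-195],-7]
    - [[-45,120,-195],-10]
    - [[-60,160,-195],-14]
    - [[-75,200,-195],-17]
    - [[-90,240,-195],-21]
    - [[-105,280,-195],-24]

```text
time: 31.55
tool_pos: [507.1, -42.0, 236.9]
tcp_rot: [-180.0, 0.0, 23.7]
ft_force: [0.2, -0.8, -1.8]
finger_gap: 20.8
grip_force: 59.9
```

```bash
python3 -c "
from h import *
go(402.6,-301.3,236,46.1);s=r.sense();print(s['finger_gap'],s['grip_force'])"
```

```text
shift [-199.8  195.5    0.9] turn -22.4 | [507.1 -42.  236.9] [-1.7998e+02  1.0000e-02  2.3670e+01] j [-11.  -7. 100.   0.  87.  56.] t 31.55
20.767360868952537 59.92460422217846
```

Call:
step_arm:
  rows:
    - [[-30,30,0],-4]
    - [[-60,60,0],-8]
    - [[-90,90,0],-12]
    - [[-120,120,0],-16]
    - [[-150,150,0],-20]
    - [[-180,178,0],-22.4]
    - [[-201,197,0],-22.4]
    - [[-201,197,0],-22.4]
    - [[-201,197,0],-22.4]
    - [[-201,197,0],-22.4]
    - [[-201,197,0],-22.4]

```text
time: 32.65
tool_pos: [403.0, -300.6, 236.8]
tcp_rot: [-180.0, -0.0, 46.0]
ft_force: [0.7, 1.1, -1.7]
finger_gap: 21.1
grip_force: 60.0
```

```bash
python3 look.py w13
python3 - <<'E'
from h import *
import pickle
s=r.sense(); print(s['finger_gap'],s['grip_force'])
c=pickle.load(open('w13.pkl','rb')); im=cv2.imread('pics/w13.png').astype(int); g=im.sum(2)/3; sat=im.max(2)-im.min(2)
for row in (80,95,110,120): print(row,[(i,int(g[row,i]),int(sat[row,i]),int(g[row,i+1]),int(sat[row,i+1])) for i in range(270,370) if abs(sat[row,i+1]-sat[row,i])+abs(g[row,i+1]-g[row,i])>12])
for x in(310,320): print([(i,int(g[i,x]),int(sat[i,x]),int(g[i+1,x]),int(sat[i+1,x])) for i in range(30,245) if abs(sat[i+1,x]-sat[i,x])+abs(g[i+1,x]-g[i,x])>10])
for row in(245,255): print(row,[(i,int(g[row,i]),int(g[row,i+1])) for i in range(280,350) if abs(g[row,i+1]-g[row,i])>8])
E
```

```text
[ 403.  -300.6  236.8] [-1.7999e+02 -2.0000e-02  4.5980e+01] [ 0.7  1.1 -1.7] 32.65
21.13781273962249 59.98059310019016
80 [(302, 147, 49, 164, 45), (303, 164, 45, 221, 26), (316, 220, 26, 201, 32), (317, 201, 32, 153, 23), (332, 149, 23, 148, 43)]
95 [(302, 147, 50, 165, 45), (303, 165, 45, 210, 34), (304, 210, 34, 224, 25), (320, 224, 24, 198, 31), (321, 198, 31, 151, 23), (332, 151, 28, 148, 43)]
110 [(303, 219, 52, 220, 40), (304, 220, 40, 221, 26), (327, 223, 26, 208, 31), (328, 208, 31, 150, 23), (332, 151, 28, 149, 39), (355, 150, 51, 179, 60), (356, 179, 60, 212, 60)]
120 [(303, 218, 52, 221, 37), (304, 221, 37, 222, 26), (331, 221, 26, 203, 37), (332, 203, 37, 173, 44), (333, 173, 44, 148, 50), (363, 149, 50, 183, 60), (364, 183, 60, 211, 61)]
[(48, 38, 0, 49, 0), (49, 49, 0, 116, 8), (50, 116, 8, 98, 8), (51, 98, 8, 37, 1), (55, 27, 2, 17, 2), (58, 13, 1, 25, 2), (59, 25, 2, 61, 5), (60, 61, 5, 78, 5), (61, 78, 5, 99, 4), (65, 91, 3, 69, 3), (67, 66, 2, 100, 5), (69, 97, 4, 128, 17), (70, 128, 17, 152, 23), (71, 152, 23, 221, 26), (129, 221, 31, 220, 45), (130, 220, 45, 217
[... 703 characters left out ...]
, 44), (130, 185, 44, 148, 50), (153, 147, 50, 179, 61), (154, 179, 61, 207, 62), (155, 207, 62, 218, 58), (179, 212, 59, 188, 53), (181, 193, 50, 158, 20), (182, 158, 20, 143, 11), (199, 154, 15, 132, 12), (200, 132, 12, 89, 3), (211, 87, 2, 114, 3), (212, 114, 3, 149, 4), (237, 136, 5, 196, 14), (238, 196, 14, 227, 11)]
245 [(282, 167, 157), (289, 153, 178), (290, 178, 200), (291, 200, 210), (337, 212, 200), (338, 200, 188), (339, 188, 176), (340, 176, 148), (341, 148, 113), (342, 113, 94)]
255 [(280, 113, 141), (290, 145, 189), (291, 189, 211), (337, 211, 198), (338, 198, 186), (339, 186, 172), (340, 172, 138), (341, 138, 89), (342, 89, 80), (343, 80, 94), (348, 99, 123), (349, 123, 139)]
```

View pics/w13.png

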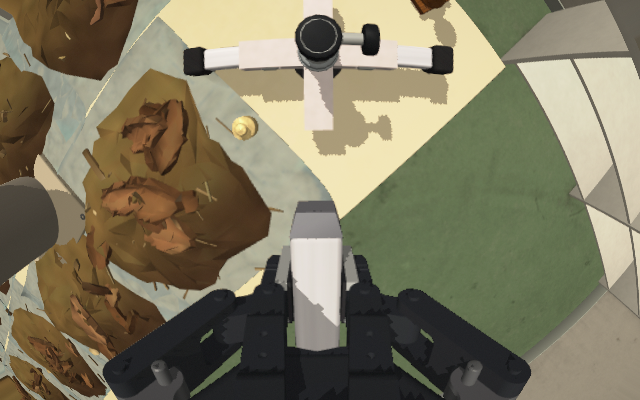

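Run:
```python
from h import *
import pickle
c=pickle.load(open('w13.pkl','rb'))
t=np.array([403,-300.6,236.8]);T=rot([180,0,45.98])
def P(p,z): return ((onplane(c,p,z,True)-t)@T).round(1)[:,:2].tolist()
for row,a,b in((80,303.3,332.7),(95,303.4,332.7),(110,303.8,332.7),(120,303.9,332.5)): print(row,P([(a,row),(b,row)],54.5))
print('mouth',P([(312,130.3),(320,129.8)],54.5),'nose/tube',P([(316,237.7)],255.8),'tip',P([(316,211.7)],252.8),'leg',P([(290,245),(341,245),(290.3,255),(341,255)],255.8))
go(403+T[0,1]*1.5,-300.6+T[1,1]*1.5,31,46.1)
```

```text
80 [[101.0, -14.3], [101.0, 14.8]]
95 [[85.7, -14.3], [85.8, 14.9]]
110 [[70.5, -13.9], [70.6, 15.0]]
120 [[60.4, -13.9], [60.4, 14.8]]
mouth [[49.8, -5.8], [50.3, 2.3]] nose/tube [[28.0, -1.2]] tip [[38.0, -1.2]] leg [[24.6, -11.8], [24.6, 9.0], [19.9, -11.8], [20.0, 9.1]]
shift [  0.    1.4 205.8] turn -0.1 | [ 403.  -300.7  236.8] [-1.7999e+02 -1.0000e-02  4.5980e+01] j [-43.  -8. 101.   0.  87.   1.] t 32.7
```

Call:
step_arm:
  rows:
    - [[-3,1.3,40],0]
    - [[-3,1.3,85],0]
    - [[-3,1.3,130],0]
    - [[-3,1.3,165],0]
    - [[-3,1.3,185],0]
    - [[-3,1.3,200],0]
    - [[-3,1.3,205],0]
    - [[-3,1.3,205],0]
    - [[-3,1.3,205],0]
    - [[-3,1.3,205],0]
    - [[-3,1.3,205],0]
    - [[-3,1.3,205],0]

```text
time: 33.9
tool_pos: [401.8, -305.1, 32.5]
tcp_rot: [179.9, -0.0, 45.9]
ft_force: [0.1, 0.1, -1.6]
finger_gap: 21.1
grip_force: 60.0
```

```bash
python3 rel.py -3 1.3 30.9 403 -300.6 46; python3 look.py w14
python3 - <<'E'
from h import *
import pickle
c=pickle.load(open('w14.pkl','rb')); im=cv2.imread('pics/w14.png').astype(int); g=im.sum(2)/3; sat=im.max(2)-im.min(2)
for row in (75,100,130,160): print(row,[(i,int(g[row,i]),int(sat[row,i]),int(g[row,i+1]),int(sat[row,i+1])) for i in range(250,380) if abs(sat[row,i+1]-sat[row,i])+abs(g[row,i+1]-g[row,i])>12])
for x in(300,325): print([(i,int(g[i,x]),int(sat[i,x]),int(g[i+1,x]),int(sat[i+1,x])) for i in range(150,245) if abs(sat[i+1,x]-sat[i,x])+abs(g[i+1,x]-g[i,x])>10])
for row in(245,255,262): print(row,[(i,int(g[row,i]),int(g[row,i+1])) for i in range(280,350) if abs(g[row,i+1]-g[row,i])>8])
E
```

```text
shift [ 1.1 -0.9  1.6] turn -0.1 | [ 401.8 -305.1   32.5] [179.93  -0.    45.89] j [-43.   5. 111.   0.  64.   1.] t 33.9
21.088648529336954 59.988279193639755 [ 0.1  0.1 -1.6]
[ 401.8 -305.1   32.5] [179.93  -0.    45.89] [ 0.1  0.1 -1.6] 33.9
75 [(272, 117, 38, 160, 32), (273, 160, 32, 178, 31), (321, 175, 29, 153, 25), (322, 153, 25, 116, 18), (356, 115, 24, 113, 34)]
100 [(273, 175, 50, 177, 37), (333, 178, 30, 155, 26), (334, 155, 26, 117, 19), (356, 114, 22, 113, 38)]
130 [(274, 175, 53, 174, 30), (349, 175, 29, 156, 27), (350, 156, 27, 126, 22), (351, 126, 22, 114, 18)]
160 [(274, 176, 62, 176, 49), (275, 176, 49, 176, 34), (354, 175, 29, 161, 31), (355, 161, 31, 127, 36), (356, 127, 36, 114, 38)]
[(174, 175, 33, 175, 44), (175, 175, 44, 177, 59), (199, 175, 62, 149, 48), (200, 149, 48, 89, 12), (201, 89, 12, 68, 3), (211, 64, 2, 80, 2), (212, 80, 2, 117, 4), (237, 110, 5, 155, 11), (238, 155, 11, 182, 14)]
[(174, 171, 31, 130, 36), (175, 130, 36, 117, 38), (199, 114, 40, 98, 28), (200, 98, 28, 66, 2), (211, 65, 2, 88, 3), (212, 88, 3, 115, 4), (237, 103, 4, 151, 11), (238, 151, 11, 181, 14)]
245 [(289, 109, 138), (290, 138, 156), (337, 164, 155), (338, 155, 145), (339, 145, 136), (340, 136, 110), (341, 110, 90)]
255 [(280, 86, 107), (289, 106, 116), (290, 116, 145), (291, 145, 160), (337, 163, 152), (338, 152, 144), (339, 144, 132), (340, 132, 103), (341, 103, 65), (343, 60, 71), (348, 71, 92), (349, 92, 106)]
262 [(288, 105, 87), (290, 83, 133), (291, 133, 160), (337, 162, 151), (338, 151, 142), (339, 142, 133), (340, 133, 97), (341, 97, 49), (343, 56, 88), (344, 88, 107)]
```

Run:
```python
from h import *
import pickle
c=pickle.load(open('w14.pkl','rb'))
t=np.array([401.8,-305.1,32.5]);T=rot([180,0,45.89])
P=lambda p,z:((onplane(c,p,z,True)-t)@T).round(1)[:,:2].tolist()
print(P([(272.7,75),(356.8,75),(273.5,100),(356.8,100),(274.5,130),(275,160),(355.3,160),(312,175)],54.5),'tip',P([(316,212)],49.5),'tube',P([(316,237.7)],52.5),'leg',P([(290.2,255),(341,255)],52.5))
```

```text
[[90.7, -16.3], [90.7, 12.9], [81.8, -16.1], [81.8, 13.0], [71.1, -16.0], [60.2, -16.1], [60.2, 12.9], [54.6, -2.7]] tip [[38.3, -1.3]] tube [[28.5, -1.3]] leg [[20.5, -11.9], [20.5, 8.9]]
```

Call:
step_arm:
  rows:
    - [[0,-0.3,1],0]
    - [[0,-0.3,1],0]
    - [[0,-0.3,1],0]
    - [[4,-0.3,1],0]
    - [[8,-0.3,1],0]
    - [[12,-0.3,1],0]
    - [[16,-0.3,1],0]
    - [[20,-0.3,1],0]
    - [[23,-0.3,1],0]
    - [[26,-0.3,1],0]
    - [[28,-0.3,1],0]
    - [[30,-0.3,1],0]

```text
time: 35.15
tool_pos: [422.2, -282.9, 30.8]
tcp_rot: [-180.0, 0.0, 45.9]
ft_force: [-0.6, 0.4, -0.9]
finger_gap: 21.1
grip_force: 60.0
```

```bash
python3 rel.py 41.5 -0.3 31 401.8 -305.1 46
```

```text
shift [11.3  0.5 -0.2] turn -0.1 | [ 422.2 -282.9   30.8] [-180.     0.    45.9] j [-40.   6. 111.  -0.  64.   5.] t 35.15
21.07954131213075 59.988341331481934 [-0.6  0.4 -0.9]
```

Call:
step_arm:
  rows:
    - [[3,0.3,0],0]
    - [[6,0.3,0],0]
    - [[8,0.3,0],0]
    - [[10,0.3,0],0]
    - [[11,0.3,0],0]
    - [[11,0.3,0],0]
    - [[11,0.3,0],0]

```text
time: 35.85
tool_pos: [429.9, -275.3, 30.8]
tcp_rot: [-180.0, 0.0, 45.9]
ft_force: [0.6, 0.7, -0.8]
finger_gap: 21.1
grip_force: 60.0
```

```bash
python3 rel.py 41.5 -0.3 31 401.8 -305.1 46;python3 look.py w15
python3 - <<'E'
from h import *
import pickle
c=pickle.load(open('w15.pkl','rb')); im=cv2.imread('pics/w15.png').astype(int); g=im.sum(2)/3
print([(i,int(g[i,312]),int(g[i+1,312])) for i in range(150,300) if abs(g[i+1,312]-g[i,312])>8])
s=r.sense();t=s['tool_pos'];T=rot(s['tcp_rot'])
print([(y,((onplane(c,[(312,y)],54.5,True)-t)@T).round(1).tolist()) for y in (265,270,275,280)])
E
```

```text
shift [ 0.5  0.2 -0.2] turn -0.1 | [ 429.9 -275.3   30.8] [-180.     0.    45.9] j [-38.   6. 110.  -0.  64.   6.] t 35.85
21.146993105812648 59.98841933906078 [ 0.6  0.7 -0.8]
[ 429.9 -275.3   30.8] [-180.     0.    45.9] [ 0.6  0.7 -0.8] 35.85
[(160, 15, 83), (161, 83, 157), (162, 157, 215)]
[(265, [[18.1, -2.9, -23.7]]), (270, [[15.7, -2.9, -23.7]]), (275, [[13.2, -2.9, -23.7]]), (280, [[10.8, -2.9, -23.7]])]
```

Call:
step_arm:
  rows:
    - [[0,0,0],0]
    - [[0,0,0],0]
    - [[0,0,0],0]
    - [[0,0,0],0]
    - [[0,0,0],0]
    - [[-12,0,0],0]
    - [[-24,0,0],0]
    - [[-36,0,0],0]
    - [[-36,0,0],0]
    - [[-36,0,0],0]
    - [[-36,0,0],0]
  fingers: 0.45

```text
time: 37.0
tool_pos: [404.9, -301.1, 30.8]
tcp_rot: [180.0, -0.0, 45.9]
ft_force: [0.2, 0.1, 0.3]
finger_gap: 38.0
grip_force: 0.0
```

Call:
step_arm:
  rows:
    - [[0,0,0],0]
    - [[0,0,0],0]
    - [[0,0,0],0]
    - [[0,0,0],0]
    - [[0,0,0],0]
    - [[0,0,0],0]
    - [[0,0,0],0]
  fingers: 0
  squeeze: 60

```text
time: 37.7
tool_pos: [405.1, -301.0, 30.8]
tcp_rot: [180.0, -0.0, 45.9]
ft_force: [3.1, 3.1, -0.7]
finger_gap: 20.9
grip_force: 60.4
```

Call:
step_arm:
  rows:
    - [[4,0,0],0]
    - [[8,0,0],0]
    - [[12,0,0],0]
    - [[16,0,0],0]
    - [[20,0,0],0]
    - [[23,0,0],0]
    - [[26,0,0],0]
    - [[28,0,0],0]
    - [[30,0,0],0]
    - [[32,0,0],0]
    - [[32,0,0],0]

```text
time: 38.8
tool_pos: [428.0, -277.9, 31.3]
tcp_rot: [180.0, -0.1, 45.9]
ft_force: [-1.6, -0.5, 3.9]
finger_gap: 21.1
grip_force: 61.3
```

Call:
step_arm:
  rows:
    - [[1,0,0],0]
    - [[2,0,0],0]
    - [[3,0,0],0]
    - [[4,0,0],0]
    - [[4,0,0],0]

```text
time: 39.3
tool_pos: [430.1, -276.0, 31.4]
tcp_rot: [179.9, 0.1, 45.9]
ft_force: [-6.2, -4.8, 5.9]
finger_gap: 21.1
grip_force: 61.5
```

Call:
step_arm:
  rows:
    - [[-2,0,0],0]
    - [[-4,0,0],0]
    - [[-6,0,0],0]
    - [[-7.5,0,0],0]
    - [[-7.5,0,0],0]

```text
time: 39.8
tool_pos: [427.6, -278.4, 31.3]
tcp_rot: [179.9, -0.3, 45.9]
ft_force: [13.5, 11.9, 2.9]
finger_gap: 21.1
grip_force: 60.9
```

Call:
step_arm:
  rows:
    - [[4.5,0,0],0]
    - [[4.5,0,0],0]
    - [[4.5,0,0],0]

```text
time: 40.1
tool_pos: [428.8, -277.1, 31.3]
tcp_rot: [179.9, -0.1, 45.9]
ft_force: [1.4, 2.0, 6.6]
finger_gap: 21.3
grip_force: 61.4
```

Call:
step_arm:
  rows:
    - [[0,0,0],0]
    - [[0,0,0],0]
    - [[0,0,0],0]
    - [[0,0,0],0]
    - [[0,0,0],0]
    - [[0,0,-40],0]
    - [[0,0,-90],0]
    - [[0,0,-140],0]
    - [[0,0,-190],0]
    - [[-30,0,-230],0]
    - [[-50,0,-250],0]
    - [[-50,0,-250],0]
  fingers: 0.5

```text
time: 41.3
tool_pos: [393.1, -316.1, 285.3]
tcp_rot: [179.6, 0.0, 45.8]
ft_force: [1.0, -0.8, -0.4]
finger_gap: 42.4
grip_force: 0.0
```

```bash
python3 look.py t2 top; python3 look.py w16
python3 - <<'E'
import cv2,numpy as np
a=cv2.imread('pics/t2.png')[110:230,190:480]; a=cv2.resize(a,(800,331),interpolation=cv2.INTER_CUBIC)
b=cv2.imread('pics/w16.png')[0:214]; b=b[:, 60:580]; b=cv2.resize(b,(640,263)); b=cv2.copyMakeBorder(b,0,0,0,160,cv2.BORDER_CONSTANT)
cv2.imwrite('pics/fin.png',np.vstack([a,b]))
E
```

```text
[ 393.1 -316.1  285.3] [1.7957e+02 5.0000e-02 4.5770e+01] [ 1.  -0.8 -0.4] 41.3
[ 393.2 -314.5  282.5] [179.79  -0.    45.78] [ 0.1 -1.  -1.4] 41.35
```

View pics/fin.png

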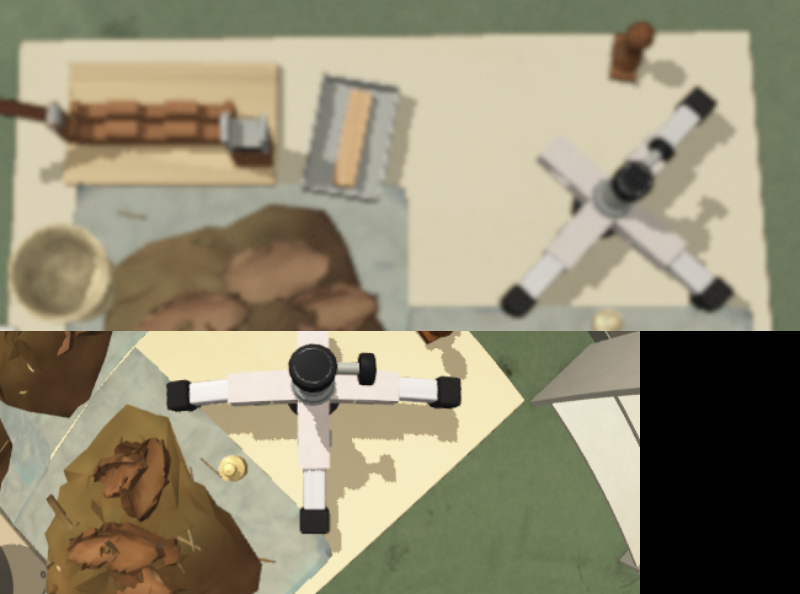

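The last picture shows both legs fitted, at crop pixels (530,280) and (690,275). The wedge is in the dish at (352,140), the rack is empty, and the keeper bar is up.

```bash
python3 -c "
from bench import r
print(r.hand_in())"
```

```text
the job is handed in; nothing more can be done
None
```

The job is handed in: both legs that were in the rack are locked in the left and right sockets (each held when I pulled back on it), the wedge is in the dish and the keeper bar is up; no verdict was returned.

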